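# Load a rotor into the guarded test station

### The arm

A 6-joint arm with a two-finger parallel gripper is mounted at the origin on the work surface. World frame = base frame: x ahead of the robot, y to its left, z up, the work surface at z = 0. Lengths are in mm, angles in degrees, forces in N, time in s.
With the tool pointing down it reaches from about 300 to 850 mm from the base axis. Payload 4.2 kg.
Tool frame: the origin (TCP) lies midway between the tips of the shut fingers; the grasp point (between the pads) lies 19 mm behind it; z points along the fingers, y is the line along which they close (so a half turn about z gives the same grasp; the last joint's range is limited). The gripper opens to 91 mm and grips with 3 to 60 N. Pads are 32 mm wide; open, the fingers measure 118 mm over their backs; the gripper's body (76 mm by 178 mm) begins 60 mm behind the grasp point.
Start: joints at [-72.365, 18.312, 89.639, -0, 72.044, -1.146], TCP at [185.131, -544.398, 213.976] pointing down, gripper open.
Joint ranges: [-177.97, 177.97], [-48.28, 115.42], [12.27, 149.76], [-77.06, 257.06], [2.81, 150.46], [-146.56, 146.56]. Speed limits (degrees/s): [147.25, 147.25, 180, 180, 180, 180].

### API

Orientations are given as [roll, pitch, yaw] about the fixed x, y, z axes, in that order (R = Rz(yaw) Ry(pitch) Rx(roll)).
In Python, from workcell import state, grab_frame, camera_model, workorder gives the robot as it stands.
- The arm moves only by the tool carry_out, never from a script. Its argument "commands" is a list of rows, each a list of 7 numbers: the turn, a rotation vector about the tool's x, y, z in degrees, then the shift along the tool's x, y, z in mm, then the opening, from -1 (shut) to 1 (fully open). In form: [[ax, ay, az, dx, dy, dz, hand], ...]. A call has 1 to 20 rows; each row is the pose to reach, as a shift and turn from the pose commanded when the call began, along the tool's axes at that moment; what a row does not reach only later rows make up. A row lasts 1/10 s, in which the tool goes at most 50 mm and 8.59 degrees, less where a joint would pass 70% of its speed; a pose out of reach is approached as far as the arm can. A call with a gripper value outside its range is refused whole. The fingers move at their own pace and stop on an object; "force" is the grip in N (left out, the last holds). Time passes only in rows, so rows that repeat a pose let the fingers close. It gives the time, the measured TCP pose, the force, the opening and the grip force at its end, in the units of the state.
- state(): the state, without advancing time (a new reading comes with each control period).
- grab_frame(name): name is "side" or "top" or "wrist"; returns the picture (400x640x3 uint8, red, green, blue); there is no depth.
- camera_model(name): a dict with "fx", "fy", "cx", "cy" (pixels), "origin" and "rotation" of the camera in the world; the wrist camera has in their place "mount" (4x4, takes a point from camera to tool coordinates, whose origin is the TCP and whose axes are the flange's). Camera axes: x right, y up, looking along -z (the intrinsics and any distortion apply to the point x, -y, -z); pixel columns grow to the right and rows downward; lengths in mm; the calibration is good to about 2 mm. The wrist camera is an equidistant fisheye: a pixel r from the principal point sees the ray r / f radians off the axis. A picture is of the moment at which its call begins: read the wrist's pose just before it. camera_model takes no time and is no camera call.
- workorder.job_done(): hands the job in; it is judged then, once.
The state is a dict: "time_s": time; "qpos": joint angles; "qvel": joint speeds; "effort": joint torques, N m; "ee_pos": TCP position; "ee_rot": TCP orientation; "force": force on the tool from outside, world axes, zero at the start; "torque": the same for the moment, N m; "gripper_width": finger opening in mm; "gripper_force": force on a finger pad.
Only numpy, scipy, OpenCV 4.12 (cv2) and the standard library are available. Lean on these libraries where they do the work, as an engineer would, in place of code of your own. Each camera call takes 0.05 s, during which the arm holds its last target. There are 200 camera calls.

### The job

The test station's clear sliding front guard is down: raise it by its handle all the way up (it stays where you leave it), lift the rotor from the cradle on the open bench and set it down gently in the empty cradle inside the station, then let go and pull the guard fully down again. Do not disturb the rotor that is already inside or the things standing around.

Things in the scene. Friction and masses are not known exactly. Their poses are not given: they have to be found in the camera images.
- station: the test station: fixed box, green posts, clear sides, wire grille over back and roof; 350 mm wide (y), 210 mm deep (x); base plate 12 mm thick, roof underside 292 mm up; front uprights 420 mm high. The only way in is the front, between the uprights (310 mm apart), closed by the guard, whose plane is x = -90 mm. Origin: centre of underside; x points from the front inwards, z up
- sash (a joint): height of the clear guard above its closed position: 0 m = fully down, 0.26 m = fully up; friction holds it anywhere (about 12 N to raise, 3 N to lower). Panel 304 mm wide, 270 mm tall, 12 mm thick at its frame; its lower edge is 14 mm above the bench when down
- sash_handle (a point): middle of the guard's handle: a dark level round bar, 16 mm diameter, 150 mm long (along the station's y), on two end stand-offs; the bar's centre line lies 50 mm in front of the guard and 50 mm above the guard's lower edge (64 mm above the bench when fully down)
- rotor: the rotor to load, lying in the cradle on the open bench: a motor rotor: plain round steel bar (shaft, 16 mm diameter, 120 mm long) with a dark laminated core (46 mm diameter, 60 mm long, centred) that has bright end rings; about 0.7 kg; both ends alike. Origin: middle of its axis; its x axis runs along the shaft
- cradle: the empty cradle inside the station, left or right of the full one (110 mm apart), parallel to the station, underside 12 mm up, 115 x 56 mm, fixed: aluminium V-blocks: two supports (10 mm thick, 48 mm wide, tops 46 mm up, centred 43 mm either side along x) hold the shaft, the core hangs between. A seated rotor's axis is 42 mm above the underside. Origin: centre of underside; x along the shaft
- full_cradle: the cradle inside the station that already carries a rotor; same shape as the empty one; fixed
- rest: the cradle on the open bench that holds the rotor at the start: same V-blocks and origin, base plate 130 x 100 mm, 8 mm thick; fixed
- loaded_rotor: the rotor already inside the station, to be left alone: same as the other one
- stator: bystander: ring-shaped steel motor stator with copper winding heads, 104 mm diameter, 96 mm high, standing; origin: centre of the underside
- spool: bystander: black wire spool wound with copper, 90 mm diameter, 98 mm high, standing; origin: centre of the underside
- spanner: bystander: steel spanner 170 mm long lying on the bench; origin: its middle, on the underside; x along it
Not all that is in view belongs to the job. Leave any orange look-alike of the rotor alone.

How it is judged:
By the outcome, as a careful person would: the job done as asked, in the order asked, and still so for the second after the job is handed in, with the robot touching nothing.
It also fails if it takes over 72 s, if anything falls off the work surface, if the arm or the gripper's body presses on something with over 40 N, if the wrist force passes 120 N, or if a joint passes its speed limit or range.

## Working session

There is one attempt and no reset: what is moved stays moved. The work goes in short steps, Python scripts to look and compute and a tool call to move; the robot and the scene stay as the last step left them, time stands still between calls to the robot, and variables do not carry over. Pictures are saved under pics/ and viewed, at most 10 in all, crops included, and the job is handed in when it is done.

Besides the shell and the picture viewer there is one more tool, called as a command line: name --pt "numbers of a row" for each row, then --argument value for the rest. carry_out: Moves the arm, as the interface text tells. Its arguments: {"type":"object","properties":{"commands":{"type":"array"},"force":{"type":"number"}},"required":["commands"]}

```bash
ls; mkdir -p pics
python3 - <<'E'
from workcell import state, grab_frame, camera_model
import cv2
s=state();print({k:s[k] for k in('time_s','ee_pos','ee_rot','force','gripper_width')})
for n in('side','top','wrist'):
    cv2.imwrite(f'pics/{n}0.png',grab_frame(n)[:,:,::-1]);print(n,camera_model(n))
E
```

```text
pics
{'time_s': 0.0, 'ee_pos': array([ 184.97393077, -543.89182777,  213.11983312]), 'ee_rot': array([-1.79897740e+02, -1.23776978e-03,  1.87831645e+01]), 'force': array([0.06248434, 0.67087202, 0.07183503]), 'gripper_width': 91.22340448517878}
side {'fx': 464.5148038903302, 'fy': 464.5148038903302, 'cx': 327.18910927140803, 'cy': 196.5117553289782, 'origin': array([ 557.55131975, -337.78386942, 1260.37067362]), 'rotation': array([18.95017185,  0.38627949, 10.47090738])}
top {'fx': 420.0775463227313, 'fy': 420.0775463227313, 'cx': 318.1185275988255, 'cy': 202.82862828466781, 'origin': array([ 380.74191399,   61.78930621, 1442.22821962]), 'rotation': array([  3.39965393,  -0.45461439, -90.61937874])}
wrist {'fx': 309.70691628693146, 'fy': 309.70691628693146, 'cx': 313.4981607101272, 'cy': 202.04708113243797, 'mount': array([[-3.45941159e-05,  9.64498945e-01,  2.64086696e-01,
         7.53743803e+01],
       [ 9.99999988e-01,  7.36772420e-05, -1.38089148e-04,
         1.29725064e+00],
       [-1.52644017e-04,  2.64086688e-01, -9.64498936e-01,
        -1.70695429e+02],
       [ 0.00000000e+00,  0.00000000e+00,  0.00000000e+00,
         1.00000000e+00]])}
```

View pics/top0.png

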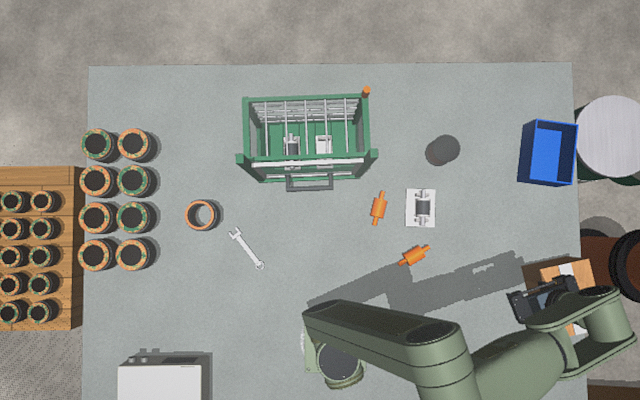

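View pics/side0.png

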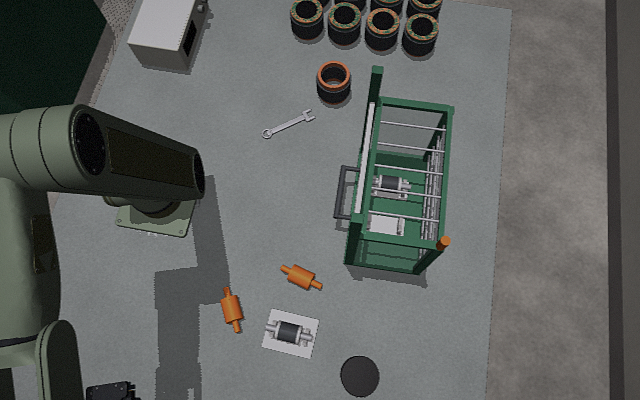

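The top view shows the station at about (306,140), with the handle at (309,183), the full cradle at (291,145), the empty cradle at (324,145) and the rest with the rotor at (421,207). The side view shows the rotor at (289,332). I'll get coarse positions now, then refine them with the wrist camera.

```bash
cat > h.py <<'E'
import numpy as np, cv2
from scipy.spatial.transform import Rotation as Ro
from workcell import state, grab_frame, camera_model
def R(rpy): return Ro.from_euler('xyz',rpy,degrees=True).as_matrix()
def rays(name,px,st=None):
    """origin, unit ray directions (world) of pixels"""
    m=camera_model(name); px=np.atleast_2d(px).astype(float)
    a=(px-[m['cx'],m['cy']])/[m['fx'],m['fy']]
    if name!='wrist':
        d=np.c_[a[:,0],-a[:,1],-np.ones(len(a))]; M=R(m['rotation']); o=np.array(m['origin'])
    else:
        th=np.linalg.norm(a,axis=1)+1e-12; s=np.sin(th)/th
        d=np.c_[a[:,0]*s,-a[:,1]*s,-np.cos(th)]
        T=np.array(m['mount']); Rt=R(st['ee_rot']); M=Rt@T[:3,:3]; o=np.array(st['ee_pos'])+Rt@T[:3,3]
    d=d@M.T; return o,d/np.linalg.norm(d,axis=1)[:,None]
def onz(name,px,z,st=None):
    o,d=rays(name,px,st); return o+d*((z-o[2])/d[:,2])[:,None]
def meet(*obs):
    """point nearest to rays [(o,d),...], and the residual"""
    A=[np.eye(3)-np.outer(d,d) for o,d in obs]
    p=np.linalg.solve(sum(A),sum(a@o for a,(o,d) in zip(A,obs)))
    return p,[float(np.linalg.norm(a@(p-o))) for a,(o,d) in zip(A,obs)]
def proj(name,P,st=None):
    m=camera_model(name); P=np.atleast_2d(P)
    if name!='wrist':
        c=(P-m['origin'])@R(m['rotation']); a=np.c_[c[:,0],-c[:,1]]/-c[:,2:]
    else:
        T=np.array(m['mount']); Rt=R(st['ee_rot']); c=(P-(st['ee_pos']+Rt@T[:3,3]))@(Rt@T[:3,:3])
        r=np.hypot(c[:,0],c[:,1]); th=np.arctan2(r,-c[:,2]); a=np.c_[c[:,0],-c[:,1]]*(th/r)[:,None]
    return a*[m['fx'],m['fy']]+[m['cx'],m['cy']]
E
python3 - <<'E'
from h import *
np.set_printoptions(precision=1,suppress=True)
print('handle',onz('top',[(287,186),(331,184),(309,185)],64),onz('side',[(338,205)],64))
print('rotor',onz('top',[(421,207)],50),onz('side',[(289,332)],50))
print('empty',onz('top',[(324,146)],40),'full',onz('top',[(291,146)],54))
print('spool',onz('top',[(442,150)],98),'orange',onz('top',[(378,208),(414,255)],30))
print('upr',onz('top',[(240,159),(373,154)],420))
t=cv2.imread('pics/top0.png')[80:240,230:445]; cv2.imwrite('pics/c1.png',cv2.resize(t,None,fx=3.6,fy=3.6,interpolation=cv2.INTER_CUBIC))
E
```

```text
handle [[519.1 151.8  64. ]
 [524.2   6.8  64. ]
 [521.6  79.4  64. ]] [[508.2  46.1  64. ]]
rotor [[ 445.9 -292.    50. ]] [[ 445.1 -300.7   50. ]]
empty [[655.6  27.9  40. ]] full [[653.9 138.3  54. ]]
spool [[ 627.7 -352.6   98. ]] orange [[ 445.  -151.9   30. ]
 [ 286.2 -269.6   30. ]]
upr [[550.9 243.2 420. ]
 [560.2 -83.1 420. ]]
```

View pics/c1.png

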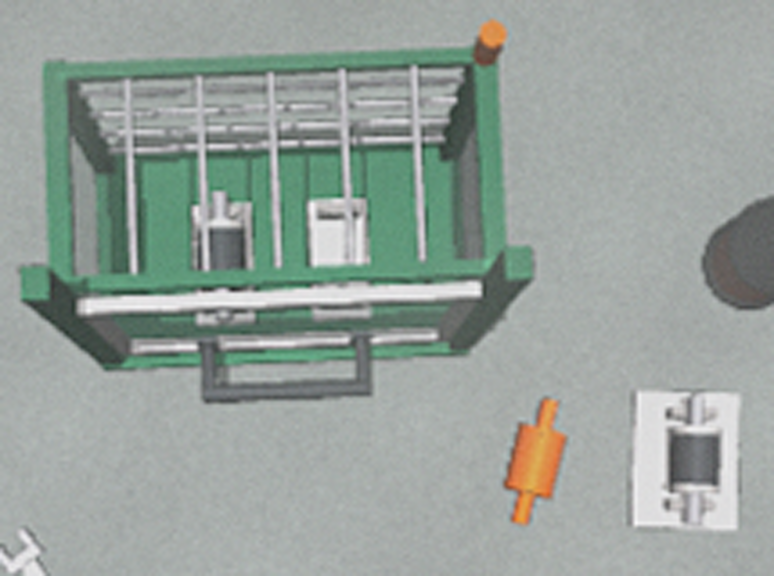

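The crop shows the station with about 1.6° of yaw, the handle bar at its front, the full cradle on the left, the empty one on the right, and the rotor's shaft nearly along x. Next I'll look at the rotor with the wrist camera.

carry_out --pt "0 0 0 327 -151 -27 0" --pt "0 0 0 327 -151 -27 0" --pt "0 0 0 327 -151 -27 0" --pt "0 0 0 327 -151 -27 0" --pt "0 0 0 327 -151 -27 0" --pt "0 0 0 327 -151 -27 0" --pt "0 0 0 327 -151 -27 0" --pt "0 0 0 327 -151 -27 0" --pt "0 0 0 327 -151 -27 0" --pt "0 0 0 327 -151 -27 0" --pt "0 0 0 327 -151 -27 0" --pt "0 0 0 327 -151 -27 0"

```text
time_s: 1.35
ee_pos: [445.0, -297.3, 240.8]
ee_rot: [-180.0, 0.0, 18.7]
force: [0.2, -0.4, -0.1]
gripper_width: 45.8
gripper_force: 0.0
```

```bash
cat >> h.py <<'E'
def goto(st,Rt,pt):
    """turn (deg) and shift in tool axes from the pose st to Rt, pt"""
    R0=R(st['ee_rot']); return np.r_[Ro.from_matrix(R0.T@Rt).as_rotvec(degrees=True),R0.T@(np.array(pt)-st['ee_pos'])]
E
python3 - <<'E'
from h import *
s=state();f=grab_frame('wrist');cv2.imwrite('pics/w1.png',f[:,:,::-1]);np.save('w1.npy',[s['ee_pos'],s['ee_rot']])
print(s['time_s'],s['ee_pos'],s['ee_rot'],s['qpos'],s['gripper_width'])
E
```

```text
1.35 [ 445.02332539 -297.26839597  240.8305623 ] [-1.79999404e+02  2.77042837e-02  1.86528960e+01] [-3.49597934e+01  1.37876556e+01  9.21237227e+01 -2.28217372e-02
  7.41055379e+01  3.63935641e+01] 45.75748127130957
```

View pics/w1.png

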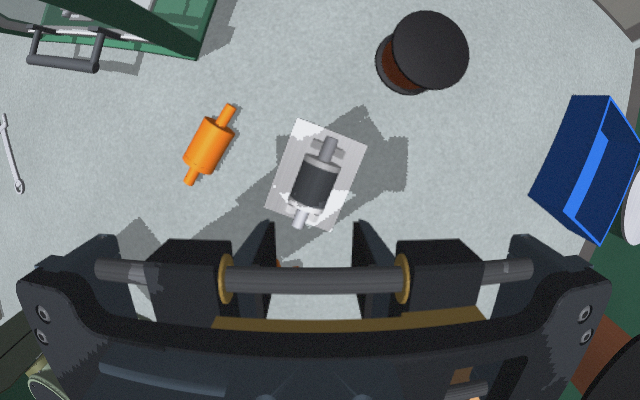

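The wrist view shows the rotor core at about (315,181), the shaft ends near (329,138) and (299,224), and the plate corners near (297,118), (367,147) and (265,203).

Run:
```python
from h import *
np.set_printoptions(precision=1,suppress=True)
p=np.load('w1.npy');st=dict(ee_pos=p[0],ee_rot=p[1])
f=cv2.imread('pics/w1.png');g=cv2.cvtColor(f,cv2.COLOR_BGR2GRAY)
m=np.zeros_like(g);m[140:222,280:350]=(g[140:222,280:350]<85)*255
m=cv2.morphologyEx(m,cv2.MORPH_OPEN,np.ones((5,5)))
n,l,s,c=cv2.connectedComponentsWithStats(m);i=1+np.argmax(s[1:,4]);print(s[i],c[i])
r=cv2.minAreaRect(np.argwhere(l==i)[:,::-1].astype(np.float32));print(r)
b=cv2.boxPoints(r);print('core box z54?',onz('wrist',b,55,st))
print('core c',onz('wrist',[r[0]],58,st))
w=onz('wrist',[(329,138),(299,224)],50,st);d=w[0]-w[1];print('shaft',w,w.mean(0),np.degrees(np.arctan2(d[1],d[0])),np.linalg.norm(d))
q=onz('wrist',[(297,118),(367,147),(265,203)],8,st);print('plate',q,(q[1]+q[2])/2);d=q[0]-q[2];print(np.degrees(np.arctan2(d[1],d[0])),np.linalg.norm(d),np.linalg.norm(q[1]-q[0]))
t=f[100:250,240:400];cv2.imwrite('pics/c2.png',cv2.resize(t,None,fx=5,fy=4,interpolation=cv2.INTER_CUBIC))
# station look pose
ya=np.radians(1.8);X=np.array([np.cos(ya),np.sin(ya),0]);Y=np.array([-X[1],X[0],0]);Z=np.array([0,0,1.]);k=.5**.5
Rt=np.c_[Y,k*X+k*Z,k*X-k*Z];print('look',goto(st,Rt,[430,75,170]))
```

```text
[ 291  162   45   44 1343] [312.4 185. ]
((312.79119873046875, 185.8427734375), (37.26202392578125, 39.9184684753418), 21.037511825561523)
core box z54? [[ 419.7 -275.5   55. ]
 [ 467.5 -277.7   55. ]
 [ 465.6 -321.2   55. ]
 [ 417.2 -320.2   55. ]]
core c [[ 443.4 -298.4   58. ]]
shaft [[ 501.9 -298.5   50. ]
 [ 390.6 -298.1   50. ]] [ 446.2 -298.3   50. ] -0.1941644732879297 111.30365978935865
plate [[ 511.6 -253.8    8. ]
 [ 505.6 -352.4    8. ]
 [ 389.7 -247.6    8. ]] [ 447.6 -300.     8. ]
-2.8991356901309326 122.13918031797999 98.8396584550285
look [ -38.6   28.7  -69.1  104.9 -357.5   70.8]
```

View pics/c2.png

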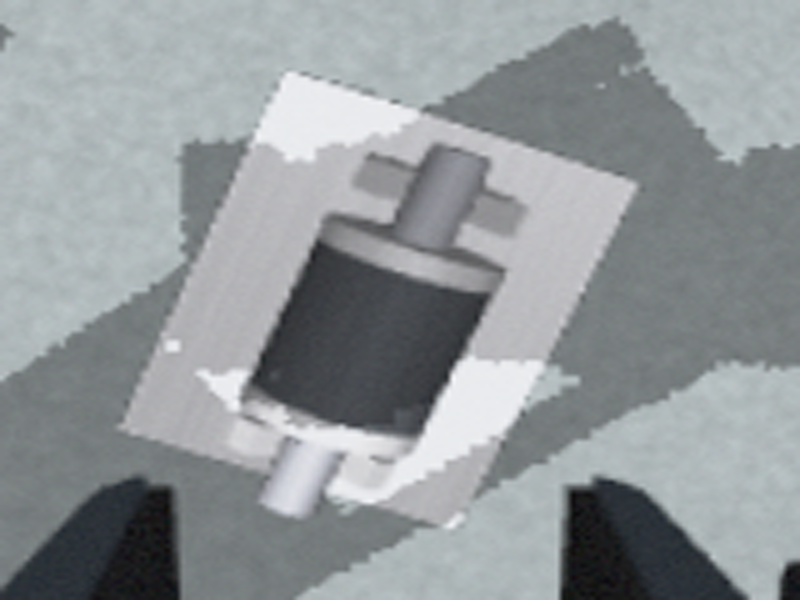

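The crop gives these plate corners: (297.4,117.5), (367.4,146.3), (329.4,231.8) and (264,207.5). The shaft's end middles are near (333,138.5) and (297.5,225).

Run:
```python
from h import *
np.set_printoptions(precision=1,suppress=True)
p=np.load('w1.npy');st=dict(ee_pos=p[0],ee_rot=p[1])
A=lambda d:np.degrees(np.arctan2(d[1],d[0]))
q=onz('wrist',[(297.4,117.5),(367.4,146.3),(329.4,231.8),(264,207.5)],8,st);print(q,q.mean(0),A(q[0]-q[3]),A(q[1]-q[2]),A(q[0]-q[1])-90,A(q[3]-q[2])-90)
w=onz('wrist',[(333,138.5),(297.5,225)],50,st);print(w,w.mean(0),A(w[0]-w[1]))
# core from top end ring edges: left/right silhouettes in crop
e=np.array([(325,240),(255,385),(497,285),(420,430)])/[5,4]+[240,100]
e=onz('wrist',e,50,st);print(e,e.mean(0))
```

```text
[[ 512.4 -254.1    8. ]
 [ 506.7 -352.6    8. ]
 [ 378.4 -344.6    8. ]
 [ 383.1 -248.1    8. ]] [ 445.1 -299.8    8. ] -2.6537629324921834 -3.6006830255276654 -3.3398445295536874 -2.7482884692304026
[[ 502.8 -303.1   50. ]
 [ 388.7 -296.8   50. ]] [ 445.8 -299.9   50. ] -3.1754350585255864
[[ 468.3 -280.3   50. ]
 [ 421.2 -278.1   50. ]
 [ 468.7 -323.1   50. ]
 [ 420.6 -320.4   50. ]] [ 444.7 -300.5   50. ]
```

carry_out --pt "-38.6 28.7 -69.1 105 -357 71 -0.34" --pt "-38.6 28.7 -69.1 105 -357 71 -0.34" --pt "-38.6 28.7 -69.1 105 -357 71 -0.34" --pt "-38.6 28.7 -69.1 105 -357 71 -0.34" --pt "-38.6 28.7 -69.1 105 -357 71 -0.34" --pt "-38.6 28.7 -69.1 105 -357 71 -0.34" --pt "-38.6 28.7 -69.1 105 -357 71 -0.34" --pt "-38.6 28.7 -69.1 105 -357 71 -0.34" --pt "-38.6 28.7 -69.1 105 -357 71 -0.34" --pt "-38.6 28.7 -69.1 105 -357 71 -0.34" --pt "-38.6 28.7 -69.1 105 -357 71 -0.34" --pt "-38.6 28.7 -69.1 105 -357 71 -0.34" --pt "-38.6 28.7 -69.1 105 -357 71 -0.34" --pt "-38.6 28.7 -69.1 105 -357 71 -0.34" --pt "-38.6 28.7 -69.1 105 -357 71 -0.34"

```text
time_s: 2.9
ee_pos: [430.3, 74.9, 179.2]
ee_rot: [135.5, -0.0, 92.0]
force: [-0.6, -0.1, -0.0]
gripper_width: 30.2
gripper_force: 0.0
```

Run:
```python
from h import *
s=state();f=grab_frame('wrist');cv2.imwrite('pics/w2.png',f[:,:,::-1]);np.save('w2.npy',[s['ee_pos'],s['ee_rot']])
print(s['time_s'],s['ee_pos'],s['ee_rot'],s['qpos'],s['gripper_width'])
```

```text
2.9 [430.3455507   74.90710297 179.18816246] [ 1.35535336e+02 -4.09385050e-02  9.19668415e+01] [ 15.64781464  -7.33673597 141.48109057 -77.0335043    9.75865222
  86.73294132] 30.15974974252887
```

View pics/w2.png

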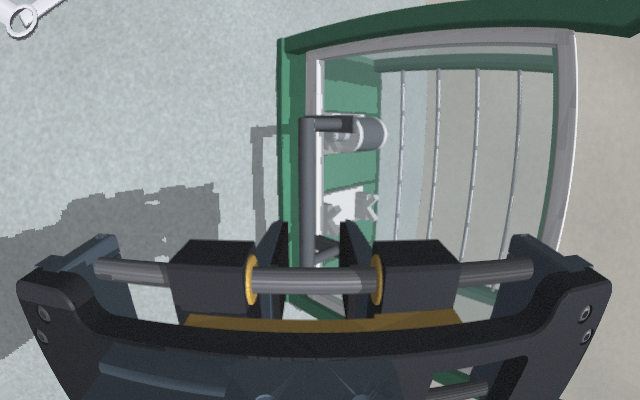

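The wrist view shows the handle bar at columns 300–315 and rows 118–268, the full cradle's rotor near (370,133), and the empty V-blocks near (330,207) and (368,207). Joint 4 ran to its limit, so I'll fit the kinematics to plan configurations, and zoom in.

```bash
cat > kin.py <<'E'
from h import *
from scipy.optimize import least_squares
lo=np.array([-177.97,-48.28,12.27,-77.06,2.81,-146.56]);hi=np.array([177.97,115.42,149.76,257.06,150.46,146.56])
def fk(q,k):
    a1,d1,L2,L3,e,T=k; E=lambda s,a:Ro.from_euler(s,a,degrees=True).as_matrix()
    A=E('z',q[0]); p=A@[a1,0,d1]; A=A@E('y',q[1]); p=p+A@[0,0,L2]; A=A@E('y',q[2]); p=p+A@[e,0,L3]
    A=A@E('z',q[3])@E('y',q[4])@E('z',q[5]+90); return A,p+A@[0,0,T]
OBS=[([-72.365,18.312,89.639,0,72.044,-1.146],[185.131,-544.398,213.976]),
([-34.96,13.788,92.124,-.02,74.106,36.394],[445.02,-297.27,240.83]),([15.648,-7.337,141.481,-77.034,9.759,86.733],[430.35,74.91,179.19])]
K=least_squares(lambda k:np.r_[np.ravel([fk(q,k)[1]-p for q,p in OBS]),.003*(k-[0,350,400,400,0,250])],[0,350,400,400,0,250]).x
def ik(Rt,p,q0):
    f=lambda q:np.r_[fk(q,K)[1]-p,200*(fk(q,K)[0].T@Rt-Rt.T@fk(q,K)[0])[[0,0,1],[1,2,2]]]
    s=least_squares(f,np.clip(q0,lo+.1,hi-.1),bounds=(lo,hi)); return s.x,np.abs(s.fun).max()
def tool(yaw,down,xaxis):
    """tool heading yaw, tilted 'down' deg below level; xaxis 'Y','-Y' (tool x along +-station y) or 'U','D' (tool x up / down)"""
    a=np.radians(yaw);t=np.radians(down);h=np.array([np.cos(a),np.sin(a),0]);l=np.array([-h[1],h[0],0]);u=np.array([0,0,1.])
    z=np.cos(t)*h-np.sin(t)*u; up=np.sin(t)*h+np.cos(t)*u
    x={'Y':l,'-Y':-l,'U':up,'D':-up}[xaxis]; return np.c_[x,np.cross(z,x),z]
E
python3 - <<'E'
from kin import *
np.set_printoptions(precision=1,suppress=True)
print(K,[fk(q,K)[1]-p for q,p in OBS]); print(Ro.from_matrix(fk(OBS[2][0],K)[0]).as_euler('xyz',degrees=True))
hx,hy=521,79
for dn in(40,45,50):
  for x in('Y','-Y'):
    for z in(64,324,200):
      Rt=tool(1.8,dn,x);p=np.array([hx,hy,z])+19*Rt[:,2]; q,e=ik(Rt,p,[9,0,110,0,30,0 if x=='Y' else 170]);print('handle',dn,x,z,q,e)
for nm,c,yw,zz in(('rest',[445,-300],-3.1,(42,110)),('crad',[656,28],1.8,(54,100)),('crad out',[480,24],1.8,(110,))):
  for dn in (45,50):
   for x in('U','D'):
    for z in zz:
      Rt=tool(yw,dn,x);p=np.r_[c,z]+19*Rt[:,2]; q,e=ik(Rt,p,[0,20,90,0,30,-90 if x=='U' else 90]);print(nm,dn,x,z,q,e)
f=cv2.imread('pics/w2.png')[95:285,280:430]
cv2.imwrite('pics/c3.png',cv2.resize(f,None,fx=5,fy=3,interpolation=cv2.INTER_CUBIC))
E
```

```text
[ 66.2  33.7 566.2 341.9 -18.4 268. ] [array([-10.9,  -3.6,   1.4]), array([-6.7, -9.3, -1.3]), array([ 0. , -0.3, -0.1])]
[135.5  -0.   92. ]
handle 40 Y 64 [ 10.   10.  131.7 -77.1   4.1  83.4] 86.20291322750526
handle 40 Y 324 [ 12.5  -5.2 117.6 -24.8  19.7  30.4] 8.764136617798651e-13
handle 40 Y 200 [ 11.8   1.3 130.3 -77.1   7.2  83.8] 19.84221436931715
handle 40 -Y 64 [ 12.5  21.1 149.8 192.6  40.7  -2.7] 3.017714268229497
handle 40 -Y 324 [  3.4  -4.9 124.1  34.3   8.4 146.6] 41.74859544858574
handle 40 -Y 200 [  5.7   0.9 130.   36.    2.8 146.6] 31.445020416235415
handle 45 Y 64 [ 10.3  11.6 132.2 -77.1   4.4  83.9] 66.27121848216068
handle 45 Y 324 [ 12.   -4.2 114.  -16.3  26.6  21.9] 9.094947017729282e-13
handle 45 Y 200 [ 12.    2.7 131.  -76.9   7.4  84. ] 1.248183854842742e-13
handle 45 -Y 64 [ 12.   19.4 147.  193.9  31.6  -4.6] 2.6020092987525354e-12
handle 45 -Y 324 [  1.   -4.3 121.8  32.8  15.3 146.6] 52.325880858846304
handle 45 -Y 200 [  5.8   2.4 130.8  36.2   2.8 146.6] 31.385923108521176
handle 50 Y 64 [ 10.5  13.2 132.8 -77.1   4.5  84.2] 46.54436799411747

[... 1153 characters left out ...]
41.5 88.6] 2.2737367544323206e-13
crad 45 D 100 [ 1.9 28.  97.6  2.  43.8 88.2] 2.2737367544323206e-13
crad 50 U 54 [  2.3  31.7  99.2   0.6  41.6 -90.1] 6.394884621840902e-14
crad 50 U 100 [  2.2  28.   97.7   0.7  43.9 -90.3] 1.1368683772161603e-13
crad 50 D 54 [ 2.  31.7 99.2  1.7 41.6 88.6] 1.3721662694976544e-13
crad 50 D 100 [ 1.9 28.  97.7  2.1 43.9 88.2] 2.583003255729466e-13
crad out 45 U 110 [  2.6  22.4 106.6   0.5  65.1 -89.6] 1.3585577107733116e-11
crad out 45 D 110 [  2.4  22.4 106.6   0.8  65.1  89.9] 5.684341886080802e-14
crad out 50 U 110 [  2.6  22.5 106.7   0.5  65.2 -89.5] 1.7053025658242404e-13
crad out 50 D 110 [  2.4  22.5 106.7   0.8  65.2  89.9] 3.979039320256561e-13
```

View pics/c3.png

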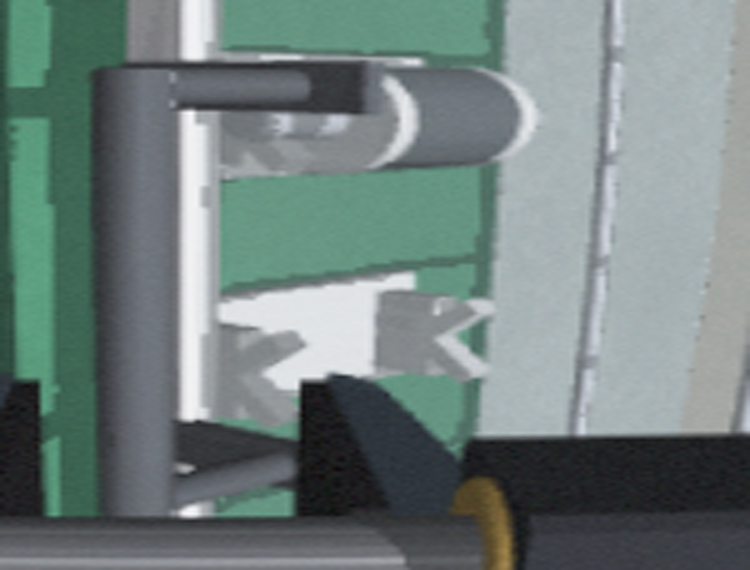

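The zoom shows the bar centred at about x=307, and both cradles' V-blocks. The kinematic fit lacks a lateral shoulder offset of about 11.5 mm, and my orientation error term was wrong. I'll fix both.

```bash
python3 - <<'E'
s=open('kin.py').read()
s=s.replace("a1,d1,L2,L3,e,T=k;","a1,d1,L2,L3,e,T,b=k;").replace("A@[a1,0,d1]","A@[a1,b,d1]")
s=s.replace("[0,350,400,400,0,250])],[0,350,400,400,0,250])","[50,300,450,400,0,250,11])],[50,300,450,400,0,250,11])")
s=s.replace("200*(fk(q,K)[0].T@Rt-Rt.T@fk(q,K)[0])[[0,0,1],[1,2,2]]","3*Ro.from_matrix(fk(q,K)[0].T@Rt).as_rotvec(degrees=True)")
open('kin.py','w').write(s)
E
cat > plan.py <<'E'
from kin import *
np.set_printoptions(precision=1,suppress=True)
print(K,np.ravel([fk(q,K)[1]-p for q,p in OBS]))
hx,hy=521,79
def best(Rt,p,q4s=(0,-60,60,180)):
    r=min((ik(Rt,p,[np.degrees(np.arctan2(p[1],p[0])),10,110,a,40,b]) for a in q4s for b in(-90,0,90)),key=lambda r:r[1]); return r
if __name__=='__main__':
  for dn in(45,50,55):
   for x in('Y','-Y'):
    for z in(64,324):
      Rt=tool(1.8,dn,x);p=np.array([hx,hy,z])+19*Rt[:,2]; q,e=best(Rt,p);print('handle',dn,x,z,q,round(e,1))
  for nm,c,yw,zz in(('rest',[445,-300],-3.1,(42,)),('crad',[656,28],1.8,(54,100)),('crad out',[480,24],1.8,(110,))):
   for dn in (45,50):
    for x in('U','D'):
     for z in zz:
      Rt=tool(yw,dn,x);p=np.r_[c,z]+19*Rt[:,2]; q,e=best(Rt,p);print(nm,dn,x,z,q,round(e,1))
E
python3 plan.py
python3 - <<'E'
from h import *
np.set_printoptions(precision=1,suppress=True)
p=np.load('w2.npy');st=dict(ee_pos=p[0],ee_rot=p[1])
c=lambda P:np.array(P)/[5,3]+[280,95]
print('bar',onz('wrist',c([(134,85),(136,300),(140,480)]),64,st))
print('bar end',onz('wrist',c([(134,66)]),64,st))
print('empty V rear bottom/tops',onz('wrist',c([(436,339)]),12+30,st),onz('wrist',c([(490,303),(485,378)]),58,st))
print('empty front tops',onz('wrist',c([(300,335),(295,410)]),58,st))
print('empty plate corner rear-left',onz('wrist',c([(413,272)]),18,st))
print('full core ring front: top/bottom',onz('wrist',c([(405,75),(395,165)]),54,st))
print('full core ring rear ',onz('wrist',c([(530,85),(520,155)]),54,st))
E
```

```text
[  0.1 141.5 591.1 417.2  25.7 335.6  11.5] [-0.  0.  0.  0. -0. -0.  0. -0.  0.]
handle 45 Y 64 [ 15.7  18.3 137.2 224.8  19.1 146.6] 15.1
handle 45 Y 324 [ 11.5  -7.  119.  -16.8  24.3  22.2] 0.0
handle 45 -Y 64 [ 11.5  20.7 142.4 194.4  28.4  -5.9] 0.0
handle 45 -Y 324 [  14.    -6.8  119.7  -26.5   24.4 -146.6] 5.7
handle 50 Y 64 [ 13.2  17.8 136.1 223.   13.9 146.6] 7.8
handle 50 Y 324 [ 10.9  -5.8 115.2 -11.2  31.4  16.5] 0.0
handle 50 -Y 64 [ 10.9  18.6 138.8 199.1  18.  -11.3] 0.0
handle 50 -Y 324 [  15.4   -5.7  116.5  -25.2   31.1 -146.6] 11.0
handle 55 Y 64 [ 10.7  17.4 134.7 221.    8.3 146.6] 1.2
handle 55 Y 324 [ 10.3  -4.3 111.4  -7.8  38.4  13.1] 0.0
handle 55 -Y 64 [ 10.3  17.5 135.1 214.    8.7 -26.8] 0.0
handle 55 -Y 324 [  16.6   -4.3  113.4  -23.9   37.5 -146.6] 15.9
rest 45 U 42 [-54.2  26.3 136.2 110.9  36.1 -66.5] 0.0
rest 45 D 42 [-54.2  26.3 136.2 110.9  36.1 113.5] 0.0
rest 50 U 42 [-51.8  24.2 133.6 102.   29.6 -54.9] 0.0
rest 50 D 42 [-51.8  24.2 133.6 102.   29.6 125.1] 0.0
crad 45 U 54 [  1.3  27.7 126.6 178.8  19.3 -89.3] 0.0
crad 45 U 100 [  1.3  22.5
[... 341 characters left out ...]
73.    2.8  96.6] 0.2
crad out 45 U 110 [  1.2  10.2 145.  178.8  20.2 -89.3] 0.0
crad out 45 D 110 [  1.2  10.2 145.  178.8  20.2  90.7] 0.0
crad out 50 U 110 [  1.3   8.6 141.1 178.    9.7 -88.4] 0.0
crad out 50 D 110 [  1.3   8.6 141.1 178.    9.7  91.6] 0.0
bar [[532.4 147.7  64. ]
 [535.2  70.9  64. ]
 [538.3  -0.6  64. ]]
bar end [[532.2 154.4  64. ]]
empty V rear bottom/tops [[681.   26.7  42. ]] [[683.8  47.7  58. ]
 [686.4   8.9  58. ]]
empty front tops [[598.2  46.   58. ]
 [598.7  12.6  58. ]]
empty plate corner rear-left [[698.8  55.1  18. ]]
full core ring front: top/bottom [[638.9 155.5  54. ]
 [637.1 115.8  54. ]]
full core ring rear  [[700.6 154.   54. ]
 [698.1 119.4  54. ]]
```

Run:
```python
from h import *
np.set_printoptions(precision=1,suppress=True)
p=np.load('w2.npy');st=dict(ee_pos=p[0],ee_rot=p[1])
r=lambda n,x:(lambda o,d:(o,d[0]))(*rays(n,x,st))
T=lambda a,b:(a/3.6+230,b/3.6+80); W=lambda a,b:(a/5+280,b/3+95)
# bar +y end
print('end+',meet(r('top',T(205,394)),r('wrist',W(134,66))))
print('end+ 3',meet(r('top',T(205,394)),r('wrist',W(134,66)),r('side',(342,168))))
print('end- top/side',meet(r('top',T(371,386)),r('side',(337,218))))
for n,a in(('top',T(205,394)),('top',T(371,386)),('side',(342,168)),('side',(337,218)),('wrist',W(134,66))): print(n,onz(n,[a],64,st))
print('empty cradle: top plate rear corners z18?',onz('top',[T(312,200),T(366,200)],20))
s=cv2.imread('pics/side0.png');cv2.imwrite('pics/c4.png',cv2.resize(s[140:280,320:470],None,fx=5,fy=4,interpolation=cv2.INTER_CUBIC))
```

```text
end+ (array([505.1, 151.7,  92.8]), [1.4719832176839167, 1.4719832176839354])
end+ 3 (array([504.2, 149.3,  90.4]), [1.4976497080833853, 4.530465094532415, 5.8995325782313115])
end- top/side (array([512. ,   1.7,  89.6]), [0.9967394621430454, 0.9967394621430109])
top [[507.7 152.1  64. ]]
top [[513.5   0.2  64. ]]
side [[500.3 154.5  64. ]]
side [[511.9   9.5  64. ]]
wrist [[532.2 154.4  64. ]]
empty cradle: top plate rear corners z18? [[695.9  52.1  20. ]
 [695.4   0.7  20. ]]
```

View pics/c4.png

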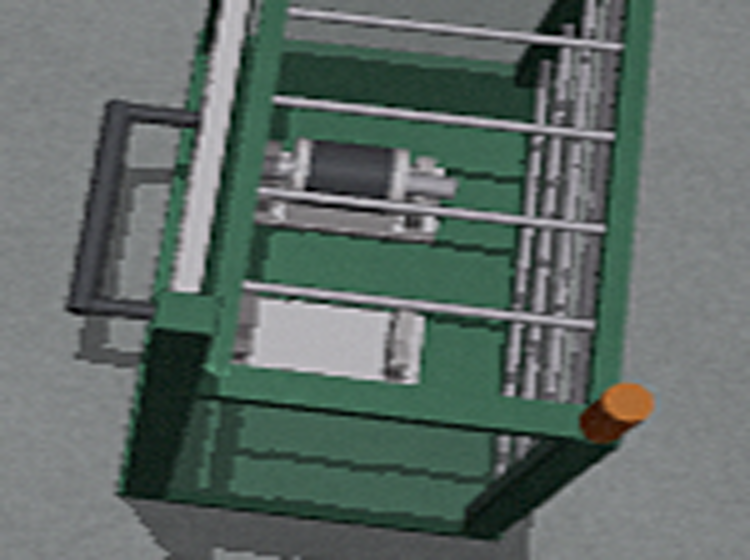

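From the side view, the bar ends sit at about (342.8,166) and (335,215.7). Triangulated, the bar is near z≈90, so the guard appears to be not quite at 0. I'll plan a handle grasp yawed left, which keeps the wrist off its singularity.

```bash
cat >> kin.py <<'E'
def htool(yaw,dn,sy=2.2,sgn=1):
    """handle grasp: tool z at yaw (world) and dn, tool y square to the bar (station yaw sy); sgn 1: tool y up"""
    a,t,b=np.radians([yaw,dn,sy]); z=np.array([np.cos(t)*np.cos(a),np.cos(t)*np.sin(a),-np.sin(t)])
    y=sgn*np.cross(z,[-np.sin(b),np.cos(b),0]); y/=np.linalg.norm(y); return np.c_[np.cross(y,z),y,z]
E
python3 - <<'E'
from kin import *
from plan import best
np.set_printoptions(precision=0,suppress=True)
g=np.array([510,60,90.])
for yaw in(15,25,35):
 for dn in(35,45):
  for s in(1,):
   Rt=htool(yaw,dn,2.2,s); q=None;o=[]
   for d in([0,0,0],[0,0,80],[0,0,160],[0,0,235],-90*Rt[:,2]):
     q,e=best(Rt,g+d+19*Rt[:,2]);o+=[q[[0,1,2,3,4,5]],round(e,1)]
   print(yaw,dn,s,*o)
E
```

```text
[  0.1 141.5 591.1 417.2  25.7 335.6  11.5] [-0.  0.  0.  0. -0. -0.  0. -0.  0.]
15 35 1 [  -9.   17.  143.  135.   33. -147.] 20.4 [  -5.    7.  142.  139.   27. -147.] 3.3 [  -4.   -3.  135.  110.   17. -115.] 0.0 [ -4.  -9. 127.  62.  18. -64.] 0.0 [ -13.    5.  150.  131.   32. -147.] 10.1
15 45 1 [  -3.   15.  141.  140.   22. -147.] 4.7 [  -2.    4.  136.  108.   12. -111.] 0.0 [ -2.  -3. 128.  46.  17. -48.] 0.0 [ -2.  -8. 120.  27.  27. -27.] 0.0 [  -6.    1.  143.  116.   17. -124.] 0.0
25 35 1 [ -14.   20.  143.  127.   41. -147.] 10.0 [ -13.    9.  141.  119.   35. -134.] 0.0 [ -13.   -1.  134.   92.   30. -102.] 0.0 [-13.  -7. 126.  69.  32. -75.] 0.0 [ -24.   10.  150.  116.   44. -144.] 0.0
25 45 1 [  -9.   17.  140.  124.   28. -136.] 0.0 [ -9.   6. 134.  89.  23. -98.] 0.0 [ -9.  -2. 127.  58.  28. -63.] 0.0 [ -9.  -7. 119.  42.  36. -45.] 0.0 [ -16.    3.  141.   92.   28. -108.] 0.0
35 35 1 [ -19.   24.  143.  117.   48. -145.] 0.0 [ -19.   11.  137.  100.   42. -121.] 0.0 [-19.   2. 131.  82.  42. -97.] 0.0 [-19.  -4. 123.  68.  45. -78.] 0.0 [ -31.   13.  144.   96.   49. -132.] 0.0
35 45 1 [ -14.   18.  137.  104.   33. -120.] 0.0 [-14.   8. 131.  79.  33. -91.] 0.0 [-14.   0. 124.  59.  38. -67.] 0.0 [-14.  -4. 116.  48.  46. -52.] 0.0 [ -23.    6.  137.   79.   38. -100.] 0.0
```

Run:
```python
from kin import *
np.set_printoptions(precision=1,suppress=True)
s=state()
R0=R(s['ee_rot']);p0=s['ee_pos'];q=s['qpos']
g=np.array([510,60,90.]);Rg=htool(30,40);pg=g+(19-100)*Rg[:,2]
Ri=htool(20,72);pi=np.array([380,20,230.])
print('1',goto(s,Ri,pi)); si=dict(ee_pos=pi,ee_rot=Ro.from_matrix(Ri).as_euler('xyz',degrees=True));print('2',goto(si,Rg,pg),pg)
for A,a,B,b in((R0,p0,Ri,pi),(Ri,pi,Rg,pg),(Rg,pg,Rg,g+19*Rg[:,2]),(Rg,g+19*Rg[:,2],Rg,g+19*Rg[:,2]+[0,0,235])):
  rv=Ro.from_matrix(A.T@B).as_rotvec()
  for t in np.linspace(0,1,6)[1:]:
    q,e=ik(A@Ro.from_rotvec(rv*t).as_matrix(),a+(b-a)*t,q);print(q,round(e,1))
```

```text
1 [ 27.2   5.4   1.1 -53.2  -1.4 -72.9]
2 [-28.6  15.2  -6.7  -4.1  47.1 106.7] [456.3  29.  142.1]
[ 10.4  -9.8 137.2 -17.1  14.4  23.3] 0.0
[  5.6 -11.  133.    0.6  24.4   2.7] 0.0
[  1.3 -11.2 128.8   6.4  34.5  -5.7] 0.0
[ -2.4 -10.6 124.7   8.8  44.  -10.3] 0.0
[ -5.5  -9.4 120.7   9.6  52.8 -13.2] 0.0
[ -9.4  -9.1 125.3  18.5  44.4 -25. ] 0.0
[-13.6  -7.7 129.9  32.   37.4 -42. ] 0.0
[-17.9  -5.  134.6  51.4  33.2 -65.6] 0.0
[-22.   -0.5 139.1  74.2  33.6 -93.5] 0.0
[ -25.7    6.   143.2   93.8   39.4 -119.4] 0.0
[ -22.9    8.8  143.3   99.9   38.4 -124.3] 0.0
[ -20.4   11.6  143.2  105.9   37.8 -129. ] 0.0
[ -18.    14.3  143.   111.6   37.7 -133.4] 0.0
[ -15.8   17.1  142.6  116.8   38.  -137.4] 0.0
[ -13.7   19.7  142.   121.5   38.4 -140.9] 0.0
[ -13.7   12.5  138.8  108.4   33.9 -124.7] 0.0
[ -13.7    6.3  135.    93.2   32.  -106.6] 0.0
[-13.7   1.2 130.7  78.5  32.7 -89.2] 0.0
[-13.7  -2.8 126.1  66.2  35.3 -74.4] 0.0
[-13.7  -5.9 121.1  56.8  39.2 -62.7] 0.0
```

carry_out --pt "27.2 5.4 1.1 -53 -1 -73 -0.34" --pt "27.2 5.4 1.1 -53 -1 -73 -0.34" --pt "27.2 5.4 1.1 -53 -1 -73 -0.34" --pt "27.2 5.4 1.1 -53 -1 -73 -0.34" --pt "27.2 5.4 1.1 -53 -1 -73 -0.34" --pt "27.2 5.4 1.1 -53 -1 -73 -0.34" --pt "27.2 5.4 1.1 -53 -1 -73 -0.34" --pt "27.2 5.4 1.1 -53 -1 -73 -0.34" --pt "27.2 5.4 1.1 -53 -1 -73 -0.34" --pt "27.2 5.4 1.1 -53 -1 -73 -0.34"

```text
time_s: 3.95
ee_pos: [379.4, 19.3, 229.2]
ee_rot: [162.8, -5.2, 93.6]
force: [-0.7, 0.0, 0.3]
gripper_width: 30.3
gripper_force: 0.0
```

carry_out --pt "-28.6 15.2 -6.7 -4 47 107 -0.34" --pt "-28.6 15.2 -6.7 -4 47 107 -0.34" --pt "-28.6 15.2 -6.7 -4 47 107 -0.34" --pt "-28.6 15.2 -6.7 -4 47 107 -0.34" --pt "-28.6 15.2 -6.7 -4 47 107 -0.34" --pt "-28.6 15.2 -6.7 -4 47 107 -0.34" --pt "-28.6 15.2 -6.7 -4 47 107 -0.34" --pt "-28.6 15.2 -6.7 -4 47 107 -0.34" --pt "-28.6 15.2 -6.7 -4 47 107 -0.34" --pt "-28.6 15.2 -6.7 -4 47 107 -0.34" --pt "-28.6 15.2 -6.7 -4 47 107 -0.34" --pt "-28.6 15.2 -6.7 -4 47 107 -0.34"

```text
time_s: 5.15
ee_pos: [455.3, 30.1, 142.0]
ee_rot: [131.6, -14.3, 107.8]
force: [0.4, -0.1, -0.3]
gripper_width: 30.1
gripper_force: 0.0
```

Run:
```python
from kin import *
np.set_printoptions(precision=1,suppress=True)
s=state();f=grab_frame('wrist');cv2.imwrite('pics/w3.png',f[:,:,::-1]);np.save('w3.npy',[s['ee_pos'],s['ee_rot']])
print(s['time_s'],s['ee_pos'],s['ee_rot'],s['qpos'],s['gripper_width'])
print('kin err',fk(s['qpos'],K)[1]-s['ee_pos'])
print('bar ends expected px',proj('wrist',[[505,151.7,91],[510,60,91],[512,1.7,91],[505,151.7,64],[510,60,64]],s))
```

```text
5.15 [455.3  30.1 142. ] [131.6 -14.3 107.8] [ -25.6    5.9  143.3   93.7   39.4 -119.3] 30.11816851599858
kin err [-0.3  0.1  0.1]
bar ends expected px [[313.2 106.4]
 [314.3 208.6]
 [314.1 277.5]
 [292.8 114.2]
 [292.7 210.2]]
```

View pics/w3.png

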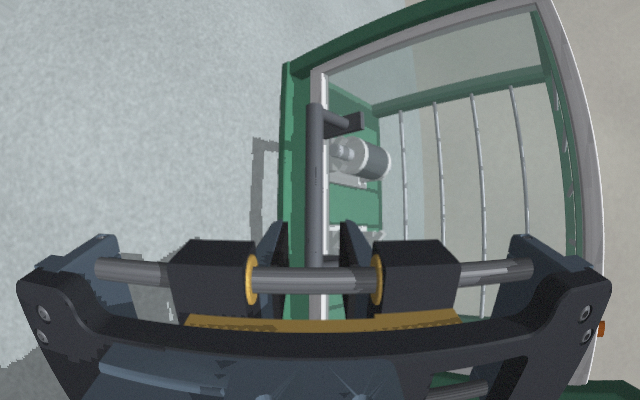

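The bar appears at columns 307–321, rows 105–265, which matches the z≈91 prediction (column 314), and it lies midway between the fingers. Advancing 100 mm and gripping.

carry_out --pt "0 0 0 0 0 30 -0.34" --pt "0 0 0 0 0 60 -0.34" --pt "0 0 0 0 0 80 -0.34" --pt "0 0 0 0 0 90 -0.34" --pt "0 0 0 0 0 97 -0.34" --pt "0 0 0 0 0 97 -0.34" --pt "0 0 0 0 0 97 -1" --pt "0 0 0 0 0 97 -1" --pt "0 0 0 0 0 97 -1" --pt "0 0 0 0 0 97 -1" --pt "0 0 0 0 0 97 -1" --pt "0 0 0 0 0 97 -1" --pt "0 0 0 0 0 97 -1" --force 50

```text
time_s: 6.5
ee_pos: [519.7, 66.2, 79.4]
ee_rot: [131.6, -14.3, 107.6]
force: [-4.5, -2.0, 3.0]
gripper_width: 15.2
gripper_force: 50.0
```

Run:
```python
from kin import *
np.set_printoptions(precision=1,suppress=True)
s=state();print(s['time_s'],s['ee_pos'],s['ee_rot'],s['force'],s['gripper_width'],s['gripper_force'])
print('world up in tool axes',R(s['ee_rot']).T@[0,0,1])
print('grasp pt',s['ee_pos']-19*R(s['ee_rot'])[:,2])
```

```text
6.5 [519.7  66.2  79.4] [131.6 -14.3 107.6] [-4.5 -2.   3. ] 15.2142196341419 50.002833008766174
world up in tool axes [ 0.2  0.7 -0.6]
grasp pt [507.1  58.9  91.6]
```

carry_out --pt "0 0 0 2.5 7.2 -6.4 -1" --pt "0 0 0 5 14.5 -12.9 -1" --pt "0 0 0 7.4 21.7 -19.3 -1" --pt "0 0 0 9.9 29 -25.7 -1" --pt "0 0 0 14.8 43.5 -38.6 -1" --pt "0 0 0 19.8 58 -51.5 -1" --pt "0 0 0 24.7 72.5 -64.3 -1" --pt "0 0 0 29.6 87 -77.2 -1" --pt "0 0 0 34.6 101.5 -90.1 -1" --pt "0 0 0 39.5 116 -102.9 -1" --pt "0 0 0 44.5 130.5 -115.8 -1" --pt "0 0 0 49.4 145 -128.7 -1" --pt "0 0 0 49.4 145 -128.7 -1"

```text
time_s: 7.8
ee_pos: [519.7, 66.2, 280.4]
ee_rot: [131.5, -14.2, 107.8]
force: [-5.7, -4.1, 2.5]
gripper_width: 14.7
gripper_force: 50.0
```

Run:
```python
from kin import *
np.set_printoptions(precision=3,suppress=True)
s=state();print(s['time_s'],s['ee_pos'],s['ee_rot'],s['force'],s['gripper_width'],s['gripper_force'])
print('world up in tool axes',R(s['ee_rot']).T@[0,0,1])
print('grasp pt',s['ee_pos']-19*R(s['ee_rot'])[:,2])
```

```text
7.8 [519.666  66.15  280.399] [131.507 -14.212 107.765] [-5.68  -4.051  2.469] 14.676877438208113 50.0158166885376
world up in tool axes [ 0.246  0.726 -0.642]
grasp pt [507.059  58.865 292.605]
```

carry_out --pt "0 0 0 2.5 7.3 -6.4 -1" --pt "0 0 0 4.9 14.5 -12.8 -1" --pt "0 0 0 6.6 19.6 -17.3 -1" --pt "0 0 0 7.4 21.8 -19.3 -1" --pt "0 0 0 7.9 23.2 -20.5 -1" --pt "0 0 0 8.4 24.7 -21.8 -1" --pt "0 0 0 8.4 24.7 -21.8 -1"

```text
time_s: 8.5
ee_pos: [519.5, 66.1, 310.7]
ee_rot: [131.8, -14.4, 107.6]
force: [7.8, 1.2, -9.1]
gripper_width: 15.1
gripper_force: 50.0
```

Run:
```python
from kin import *
np.set_printoptions(precision=3,suppress=True)
s=state();print(s['time_s'],s['ee_pos'],s['force'],s['gripper_width'])
print('grasp pt',s['ee_pos']-19*R(s['ee_rot'])[:,2])
```

```text
8.5 [519.522  66.118 310.707] [ 7.766  1.18  -9.104] 15.079554534381312
grasp pt [506.976  58.831 322.974]
```

carry_out --pt "0 0 0 0.5 1.5 -1.3 -1" --pt "0 0 0 1 2.9 -2.6 -1" --pt "0 0 0 1 2.9 -2.6 -1" --pt "0 0 0 1 2.9 -2.6 -1"

```text
time_s: 8.9
ee_pos: [519.4, 66.1, 312.1]
ee_rot: [132.0, -14.5, 107.6]
force: [19.4, 6.9, -21.1]
gripper_width: 15.2
gripper_force: 50.0
```

Run:
```python
from kin import *
np.set_printoptions(precision=3,suppress=True)
s=state();print(s['time_s'],s['ee_pos'],s['force'],s['gripper_width'])
R0=R(s['ee_rot']);print('grasp pt',s['ee_pos']-19*R0[:,2]); print('back',R0.T@[0,0,1])
```

```text
8.9 [519.425  66.094 312.112] [ 19.38    6.93  -21.056] 15.242820521133314
grasp pt [506.929  58.809 324.431]
back [ 0.25   0.719 -0.648]
```

carry_out --pt "0 0 0 -0.5 -1.5 1.3 -1" --pt "0 0 0 -1 -2.9 2.6 -1" --pt "0 0 0 -1 -2.9 2.6 -0.3" --pt "0 0 0 -1 -2.9 2.6 -0.3" --pt "0 0 0 -1 -2.9 2.6 -0.3" --pt "0 0 0 -1 -2.9 2.6 -0.3" --pt "0 0 0 -1 -2.9 -20 -0.3" --pt "0 0 0 -1 -2.9 -60 -0.3" --pt "0 0 0 -1 -2.9 -100 -0.3" --pt "0 0 0 -1 -2.9 -127 -0.3" --pt "0 0 0 -1 -2.9 -127 1" --pt "0 0 0 -1 -2.9 -127 1"

```text
time_s: 10.1
ee_pos: [434.1, 16.1, 397.0]
ee_rot: [131.5, -14.3, 107.6]
force: [-0.4, -0.4, -0.3]
gripper_width: 44.7
gripper_force: 0.0
```

```bash
cat > path.py <<'E'
from kin import *
def ang(M): return Ro.from_matrix(M).as_euler('xyz',degrees=True)
def path(s,way,n=8):
    """s: state; way: [(R,p)..]; prints the moves and the joints on the way"""
    A,a,q=R(s['ee_rot']),np.array(s['ee_pos']),np.array(s['qpos'])
    for B,b in way:
        b=np.array(b,float);rv=Ro.from_matrix(A.T@B).as_rotvec();print('MOVE',np.r_[np.degrees(rv),A.T@(b-a)],'->',b)
        for t in np.linspace(0,1,n+1)[1:]:
            q,e=ik(A@Ro.from_rotvec(rv*t).as_matrix(),a+(b-a)*t,q)
            if e>.5 or t in(.5,1): print('   ',t,q,round(e,1))
        A,a=B,b
E
python3 - <<'E'
from path import *
np.set_printoptions(precision=1,suppress=True)
s=state();print(s['time_s'],s['ee_pos'],s['ee_rot'],s['force'],s['qpos'],s['gripper_width'])
G=tool(-3.1,45,'D');g=np.array([445.2,-299.9,42])+19*G[:,2]
print('A');path(s,[(G,g-120*G[:,2]+[0,0,60]),(G,g)])
M=htool(-20,80);Mm=tool(-20,70,'D')
print('B');path(s,[(Mm,[400,-150,330]),(G,g-120*G[:,2]+[0,0,60]),(G,g)])
E
```

```text
10.1 [434.1  16.1 397. ] [131.5 -14.3 107.6] [-0.4 -0.4 -0.3] [-30.8 -16.5 116.2  49.6  61.4 -59.4] 44.65672730796133
A
MOVE [  19.9  -18.5  -84.7 -325.8 -211.3  -15.8] -> [ 373.9 -296.   173.4]
    0.5 [ -48.9   -9.6  122.8   46.1   56.2 -121.4] 0.0
    0.75 [ -53.    -5.2  125.4   44.6   46.3 -146.6] 9.2
    0.875 [ -49.8   -3.5  125.5   36.4   37.7 -146.6] 25.2
    1.0 [ -46.8   -1.3  127.3   27.6   27.1 -146.6] 42.5
MOVE [  0.    0.    0.   42.4  -0.  162.4] -> [ 458.6 -300.6   28.6]
    0.125 [ -45.2    1.   127.9   28.    24.1 -146.6] 44.1
    0.25 [ -43.7    3.5  128.4   28.5   21.3 -146.6] 45.9
    0.375 [ -42.3    5.9  128.6   28.9   18.6 -146.6] 47.9
    0.5 [ -40.9    8.5  128.7   29.4   16.2 -146.6] 50.0
    0.625 [ -39.6   11.1  128.6   29.8   13.9 -146.6] 52.2
    0.75 [ -38.4   13.7  128.3   30.3   11.9 -146.6] 54.4
    0.875 [ -37.2   16.3  127.9   30.7   10.  -146.6] 56.7
    1.0 [ -36.1   18.9  127.4   31.1    8.3 -146.6] 58.9
B
MOVE [  40.9   -7.4  -62.9 -160.   -76.1  -43.1] -> [ 400. -150.  330.]
    0.5 [-29.4 -11.1 106.8  25.7  68.  -77.6] 0.0
    1.0 [-22.9  -
[... 230 characters left out ...]
 [ -47.1   -5.2  125.5   30.1   34.7 -146.6] 17.8
    0.875 [ -46.9   -3.4  126.5   28.9   30.8 -146.6] 29.9
    1.0 [ -46.8   -1.3  127.3   27.6   27.1 -146.6] 42.5
MOVE [  0.    0.    0.   42.4  -0.  162.4] -> [ 458.6 -300.6   28.6]
    0.125 [ -45.2    1.   127.9   28.    24.1 -146.6] 44.1
    0.25 [ -43.7    3.5  128.4   28.5   21.3 -146.6] 45.9
    0.375 [ -42.3    5.9  128.6   28.9   18.6 -146.6] 47.9
    0.5 [ -40.9    8.5  128.7   29.4   16.2 -146.6] 50.0
    0.625 [ -39.6   11.1  128.6   29.8   13.9 -146.6] 52.2
    0.75 [ -38.4   13.7  128.3   30.3   11.9 -146.6] 54.4
    0.875 [ -37.2   16.3  127.9   30.7   10.  -146.6] 56.7
    1.0 [ -36.1   18.9  127.4   31.1    8.3 -146.6] 58.9
```

Run:
```python
from path import *
np.set_printoptions(precision=1,suppress=True)
s=state();R0=R(s['ee_rot'])
G=tool(-3.1,45,'D');g=np.array([445.2,-299.9,42])+19*G[:,2]
W=[(R0@Ro.from_euler('z',100,degrees=True).as_matrix(),s['ee_pos']+[-20,-120,-80]),(G,g-120*G[:,2]+[0,0,60]),(G,g)]
path(s,W)
```

```text
MOVE [   0.    -0.   100.  -124.7  -74.8   -7.8] -> [ 414.1 -103.9  317. ]
    0.5 [-43.1 -12.4 119.4  53.2  66.3 -24. ] 0.0
    1.0 [-52.7  -6.7 121.1  54.4  69.2  13.7] 0.0
MOVE [  1.9  37.2 170.  -99.6 221.8  -8. ] -> [ 373.9 -296.   173.4]
    0.5 [-68.   -0.2 134.3  71.8  61.1  67.1] 0.0
    1.0 [-67.7   5.1 134.1  73.6  43.6 146.6] 7.4
MOVE [  0.    0.    0.   42.4  -0.  162.4] -> [ 458.6 -300.6   28.6]
    0.125 [-65.2   7.2 134.   75.1  41.  146.6] 3.2
    0.5 [-59.8  14.8 135.3  88.5  36.3 134.8] 0.0
    1.0 [-54.2  26.3 136.2 110.9  36.1 113.5] 0.0
```

Run:
```python
from path import *
np.set_printoptions(precision=1,suppress=True)
s=state();R0=R(s['ee_rot'])
G=tool(-3.1,45,'D');g=np.array([445.2,-299.9,42])+19*G[:,2]
C=tool(2.2,45,'D');c=np.array([640,27.5,54])+19*C[:,2]
X=np.array([np.cos(.0384),np.sin(.0384),0])
W=[(R0@Ro.from_euler('z',100,degrees=True).as_matrix(),s['ee_pos']+[-20,-120,-80]),(G,g-80*G[:,2]+[0,0,20]),(G,g),(G,g+[0,0,65]),(C,c-190*X+[0,0,55]),(C,c+[0,0,45]),(C,c)]
path(s,W)
```

```text
MOVE [   0.    -0.   100.  -124.7  -74.8   -7.8] -> [ 414.1 -103.9  317. ]
    0.5 [-43.1 -12.4 119.4  53.2  66.3 -24. ] 0.0
    1.0 [-52.7  -6.7 121.1  54.4  69.2  13.7] 0.0
MOVE [   1.9   37.2  170.  -124.7  253.1   54.1] -> [ 402.1 -297.6  105.1]
    0.5 [-65.5   4.3 136.8  77.5  57.5  59.7] 0.0
    1.0 [-61.9  13.7 135.9  86.2  37.3 135.4] 0.0
MOVE [ 0.   0.   0.  14.1  0.  94.1] -> [ 458.6 -300.6   28.6]
    0.5 [-57.9  20.  136.5  99.   35.8 123.9] 0.0
    1.0 [-54.2  26.3 136.2 110.9  36.1 113.5] 0.0
MOVE [  0.   0.   0. -46.   0. -46.] -> [ 458.6 -300.6   93.6]
    0.5 [-54.2  21.7 134.6 102.5  34.3 123.8] 0.0
    1.0 [-54.2  17.4 132.7  93.4  33.5 134.7] 0.0
MOVE [ -3.7   0.   -3.7   7.4 321.1 -10.2] -> [463.6  20.7  95.6]
    0.5 [-34.2  10.9 144.4 121.4  27.4 120.2] 0.0
    1.0 [  0.    8.3 148.5 175.9  21.8  92.3] 0.0
MOVE [   0.     0.     0.  -127.3    0.   141.4] -> [653.4  28.   85.6]
    0.5 [  0.7  15.3 137.9 176.5  18.2  92.2] 0.0
    1.0 [  1.   21.7 126.5 176.3  13.2  92.7] 0.0
MOVE [ 0.   0.   0.  31.8  0.  31.8] -> [653.4  28.   40.6]
    0.5 [  1.   24.2 127.7 177.1  16.9  91.9] 0.0
    1.0 [  1.   26.9 128.7 177.6  20.6  91.4] 0.0
```

carry_out --pt "0 0 150 -125 -75 -8 1" --pt "0 0 150 -125 -75 -8 1" --pt "0 0 150 -125 -75 -8 1" --pt "0 0 150 -125 -75 -8 1" --pt "0 0 150 -125 -75 -8 1" --pt "0 0 150 -125 -75 -8 1" --pt "0 0 150 -125 -75 -8 1" --pt "0 0 150 -125 -75 -8 1" --pt "0 0 150 -125 -75 -8 1" --pt "0 0 150 -125 -75 -8 1" --pt "0 0 150 -125 -75 -8 1" --pt "0 0 150 -125 -75 -8 1" --pt "0 0 150 -125 -75 -8 1" --pt "0 0 150 -125 -75 -8 1" --pt "0 0 150 -125 -75 -8 1" --pt "0 0 150 -125 -75 -8 1" --pt "0 0 150 -125 -75 -8 1" --pt "0 0 150 -125 -75 -8 1" --pt "0 0 150 -125 -75 -8 1" --pt "0 0 150 -125 -75 -8 1"

```text
time_s: 12.1
ee_pos: [414.1, -103.2, 315.7]
ee_rot: [-130.5, -8.5, -52.6]
force: [-0.2, 0.1, -0.8]
gripper_width: 91.4
gripper_force: 0.0
```

Run:
```python
from path import *
np.set_printoptions(precision=1,suppress=True)
s=state();print(s['time_s'],s['ee_pos'],s['ee_rot'],s['qpos'],s['gripper_width'])
G=tool(-3.1,45,'D');g=np.array([445.2,-299.9,42])+19*G[:,2]
path(s,[(G,g-80*G[:,2]+[0,0,20])])
```

```text
12.1 [ 414.1 -103.2  315.7] [-130.5   -8.5  -52.6] [-52.7  -6.5 121.2  54.4  69.2  63.6] 91.38400886408705
MOVE [ 14.4  26.8 121.7 114.4 257.7  52.6] -> [ 402.1 -297.6  105.1]
    0.5 [-63.    2.8 134.1  71.8  55.1  92.6] 0.0
    1.0 [-61.9  13.7 135.9  86.2  37.3 135.4] 0.0
```

carry_out --pt "14.4 26.8 121.7 15 28 3 1" --pt "14.4 26.8 121.7 30 56 6 1" --pt "14.4 26.8 121.7 40 75 8 1" --pt "14.4 26.8 121.7 50 92 10 1" --pt "14.4 26.8 121.7 60 110 12 1" --pt "14.4 26.8 121.7 70 130 14 1" --pt "14.4 26.8 121.7 80 148 16 1" --pt "14.4 26.8 121.7 90 167 18 1" --pt "14.4 26.8 121.7 100 185 20 1" --pt "14.4 26.8 121.7 110 204 22 1" --pt "14.4 26.8 121.7 121 224 24 1" --pt "14.4 26.8 121.7 121 224 24 1" --pt "14.4 26.8 121.7 121 224 24 1" --pt "14.4 26.8 121.7 121 224 24 1" --pt "14.4 26.8 121.7 121 224 24 1" --pt "14.4 26.8 121.7 121 224 24 1" --pt "14.4 26.8 121.7 121 224 24 1"

```text
time_s: 13.8
ee_pos: [400.9, -297.4, 144.3]
ee_rot: [-179.7, 45.5, 177.1]
force: [-0.1, -0.4, -1.1]
gripper_width: 91.3
gripper_force: 0.0
```

Run:
```python
from path import *
np.set_printoptions(precision=1,suppress=True)
s=state();print(s['time_s'],s['ee_pos'],s['ee_rot'],s['qpos'],s['gripper_width'])
f=grab_frame('wrist');cv2.imwrite('pics/w4.png',f[:,:,::-1])
G=tool(-3.1,45,'D');g=np.array([445.2,-299.9,42])+19*G[:,2]
path(s,[(G,g-45*G[:,2]),(G,g)])
print(proj('wrist',np.array([445.2,-299.9,42])+np.outer([-60,-30,0,30,60],[.9985,-.054,0]),s))
```

```text
13.8 [ 400.9 -297.4  144.3] [-179.7   45.5  177.1] [-62.2   8.8 133.5  77.4  38.7 146.5] 91.30643371285836
MOVE [-0.2  0.5  0.1 41.6  0.3 77.4] -> [ 426.8 -298.9   60.4]
    0.5 [-60.2  14.6 135.6  88.6  36.6 134.3] 0.0
    1.0 [-58.3  20.8 137.1 100.5  36.2 121.5] 0.0
MOVE [ 0.  0.  0.  0.  0. 45.] -> [ 458.6 -300.6   28.6]
    0.5 [-56.2  23.6 136.7 105.9  36.  117.3] 0.0
    1.0 [-54.2  26.3 136.2 110.9  36.1 113.5] 0.0
[[315.1 105.4]
 [315.  132.4]
 [314.9 155.1]
 [314.8 174.2]
 [314.8 190.4]]
```

carry_out --pt "0 0.4 0 14 0 26 1" --pt "0 0.4 0 28 0 52 1" --pt "0 0.4 0 38 0 70 1" --pt "0 0.4 0 41 0 77 1" --pt "0 0.4 0 41 0 77 1"

```text
time_s: 14.35
ee_pos: [426.8, -299.4, 59.9]
ee_rot: [-179.8, 45.0, 176.9]
force: [0.3, 0.4, 0.5]
gripper_width: 91.1
gripper_force: 0.0
```

Run:
```python
from path import *
np.set_printoptions(precision=1,suppress=True)
s=state();print(s['time_s'],s['ee_pos'],s['ee_rot'],s['qpos'],s['force'])
f=grab_frame('wrist');cv2.imwrite('pics/w5.png',f[:,:,::-1])
G=tool(-3.1,45,'D');g=np.array([445.2,-299.9,42])+19*G[:,2]
path(s,[(G,g)])
P=proj('wrist',np.array([445.2,-299.9,42])+np.outer([-60,-30,0,30,60],[.9985,-.054,0]),s);print(P)
gr=cv2.cvtColor(f,cv2.COLOR_RGB2GRAY)
for r in(int(P[0,1])-10,int(P[0,1]),int(P[1,1]),int(P[2,1])): print(r,gr[r,200:430:5])
```

```text
14.35 [ 426.8 -299.4   59.9] [-179.8   45.   176.9] [-58.3  20.8 137.2 101.   36.1 121.1] [0.3 0.4 0.5]
MOVE [-0.2 -0.  -0.  -0.3  0.7 44.7] -> [ 458.6 -300.6   28.6]
    0.5 [-56.2  23.6 136.8 106.2  36.  117.1] 0.0
    1.0 [-54.2  26.3 136.2 110.9  36.1 113.5] 0.0
[[316.2 182. ]
 [315.9 210.2]
 [315.7 231.2]
 [315.6 247.4]
 [315.4 260.2]]
172 [194 183 190 188 192 192 126 119 126 238 238 239 240 239 239 238 162 141
 141 139 142 139 114 117 118 119 142 142 139 142 139 238 236 238 239 166
 163 159 190 185 185 190 192 187 197 185]
182 [184 186 190 186 191 196 191 191 191 194 238 239 238 240 240 240 236 167
 160 142 127 125 121 124 121 125 121 143 141 165 171 238 238 237 200 161
 163 230 194 190 189 186 183 190 190 186]
210 [191 194 189 199 192 196 189 193 192 193 192 193 240 240 240 239 143 144
 164 145 144 152 202 215 213 193 148 146 149 153 147 159 239 239 237 240
 193 187 187 186 189 189 184 185 193 194]
231 [189 192 161  54  51  23  31  27 188 190 187 189 194 187 185 187 178 163
 150 150 141 140 147 146 144 149 149 144 148 148 184 186 184 197 190 185
 189 192 102  29  28  47  52  60 185 188]
```

View pics/w5.png

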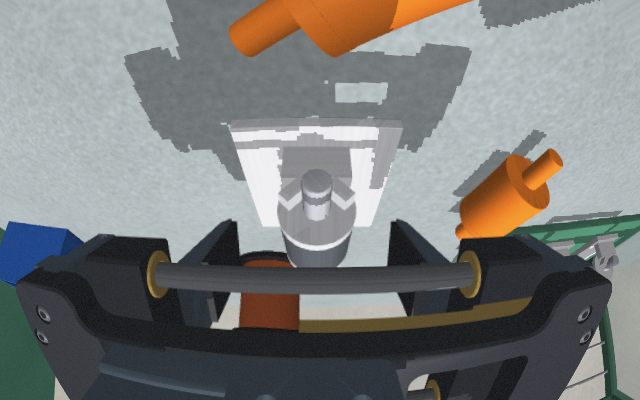

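The shaft end shows at (316,184), where (316,182) was predicted, and it is centred between the fingers at 237 and 390. The estimate holds, so I'll advance and grip.

carry_out --pt "0 0 0 0 0 10 1" --pt "0 0 0 0 0.3 20 1" --pt "0 0 0 0 0.5 28 1" --pt "0 0 0 0 0.5 35 1" --pt "0 0 0 0 0.5 40 1" --pt "0 0 0 0 0.5 44 1" --pt "0 0 0 0 0.5 44 1"

```text
time_s: 15.1
ee_pos: [458.2, -301.0, 30.2]
ee_rot: [-179.6, 45.1, 177.0]
force: [0.1, -0.6, -0.3]
gripper_width: 91.3
gripper_force: 0.0
```

carry_out --pt "0 0 0 0 0 0 0.3" --pt "0 0 0 0 0 0 0.1" --pt "0 0 0 0 0 0 0.04" --pt "0 0 0 0 0 0 -1" --pt "0 0 0 0 0 0 -1" --pt "0 0 0 0 0 0 -1" --pt "0 0 0 0 0 0 -1" --force 45

```text
time_s: 15.8
ee_pos: [458.1, -299.4, 30.3]
ee_rot: [-179.7, 45.1, 177.1]
force: [-0.1, 3.4, 2.0]
gripper_width: 45.7
gripper_force: 45.0
```

carry_out --pt "0 0 0 -3 0 -3 -1" --pt "0 0 0 -7 0 -7 -1" --pt "0 0 0 -14 0 -14 -1" --pt "0 0 0 -21 0 -21 -1" --pt "0 0 0 -28 0 -28 -1" --pt "0 0 0 -35 0 -35 -1" --pt "0 0 0 -42 0 -42 -1" --pt "0 0 0 -46 0 -46 -1" --pt "0 0 0 -46 0 -46 -1"

```text
time_s: 16.7
ee_pos: [456.9, -301.0, 94.9]
ee_rot: [-179.5, 44.9, 177.0]
force: [1.3, 0.2, -8.5]
gripper_width: 45.7
gripper_force: 45.0
```

Run:
```python
from path import *
np.set_printoptions(precision=1,suppress=True)
s=state();print(s['time_s'],s['ee_pos'],s['ee_rot'],s['qpos'],s['force'],s['gripper_width'],s['gripper_force'])
C=tool(2.2,45,'D');c=np.array([640+12.9,27.5+.5,54-11.7]);X=np.array([np.cos(.0384),np.sin(.0384),0])
path(s,[(C,c-185*X+[0,0,55]),(C,c+[0,0,45]),(C,c)])
```

```text
16.7 [ 456.9 -301.    94.9] [-179.5   44.9  177. ] [-54.2  17.1 132.9  93.6  33.1 134.6] [ 1.3  0.2 -8.5] 45.73545322187801 44.95572512765648
MOVE [ -4.1  -0.1  -3.7   2.4 322.   -8.3] -> [468.   20.9  97.3]
    0.5 [-33.8  10.7 144.2 121.5  26.9 120.5] 0.0
    1.0 [  0.1   8.3 147.8 175.8  21.1  92.4] 0.0
MOVE [   0.     0.     0.  -123.7    0.   137.9] -> [652.9  28.   87.3]
    0.5 [  0.7  15.2 137.5 176.5  17.7  92.3] 0.0
    1.0 [  1.   21.4 126.5 176.3  12.9  92.8] 0.0
MOVE [ 0.   0.   0.  31.8  0.  31.8] -> [652.9  28.   42.3]
    0.5 [  1.   24.  127.7 177.1  16.7  92. ] 0.0
    1.0 [  1.   26.7 128.7 177.6  20.4  91.4] 0.0
```

carry_out --pt "-0.4 0 -0.4 0 15 0 -1" --pt "-0.8 0 -0.8 0 45 0 -1" --pt "-1.2 0 -1.2 1 80 -2 -1" --pt "-1.6 0 -1.6 1 115 -3 -1" --pt "-2 0 -2 1 150 -4 -1" --pt "-2.5 0 -2.5 2 185 -5 -1" --pt "-3 0 -3 2 220 -6 -1" --pt "-3.5 0 -3.5 2 255 -7 -1" --pt "-4.1 -0.1 -3.7 2 285 -8 -1" --pt "-4.1 -0.1 -3.7 2 308 -8 -1" --pt "-4.1 -0.1 -3.7 2 322 -8 -1" --pt "-4.1 -0.1 -3.7 2 322 -8 -1" --pt "-4.1 -0.1 -3.7 2 322 -8 -1"

```text
time_s: 18.0
ee_pos: [467.3, 21.8, 96.8]
ee_rot: [179.9, 44.9, -177.7]
force: [0.6, -0.4, -7.6]
gripper_width: 45.7
gripper_force: 45.0
```

Run:
```python
from path import *
np.set_printoptions(precision=1,suppress=True)
s=state();f=grab_frame('wrist');cv2.imwrite('pics/w6.png',f[:,:,::-1]);cv2.imwrite('pics/top6.png',grab_frame('top')[:,:,::-1]);cv2.imwrite('pics/side6.png',grab_frame('side')[:,:,::-1])
np.save('w6.npy',[s['ee_pos'],s['ee_rot']])
print(s['time_s'],s['ee_pos'],s['ee_rot'],s['qpos'],s['force'],s['gripper_width'],s['gripper_force'])
# expected picture points: cradle plate corners and support tops, cradle at (640,27.5), yaw 2.2
a=np.radians(2.2);M=np.array([[np.cos(a),-np.sin(a)],[np.sin(a),np.cos(a)]])
L=np.array([[-57.5,28],[-57.5,-28],[57.5,28],[57.5,-28],[-48,24],[-48,-24]]);z=[18,18,18,18,58,58]
P=np.c_[L@M.T+[640,27.5],z]
for n in('wrist','top','side'): print(n,proj(n,P,s))
# plate in side/top start pictures: bright low-saturation blob near the empty cradle
for n,(x0,x1,y0,y1) in(('top',(312,340,130,180)),('side',(366,412,205,238))):
    h=cv2.cvtColor(cv2.imread(f'pics/{n}0.png'),cv2.COLOR_BGR2HSV)[y0:y1,x0:x1]
    m=((h[...,1]<40)&(h[...,2]>150)).astype(np.uint8)
    k,l,st,c=cv2.connectedComponentsWithStats(m);i=1+np.argmax(st[1:,4]);print(n,st[i]+[x0,y0,0,0,0],c[i]+[x0,y0])
    print(cv2.boxPoints(cv2.minAreaRect(np.argwhere(l==i)[:,::-1].astype(np.float32)))+[x0,y0])
```

```text
18.0 [467.3  21.8  96.8] [ 179.9   44.9 -177.7] [  0.1   8.2 147.9 175.6  21.1  92.6] [ 0.6 -0.4 -7.6] 45.744734604759515 44.95557847840246
wrist [[340.1 216.3]
 [286.5 216.3]
 [333.5 254.3]
 [292.8 254.3]
 [336.9 255.6]
 [289.6 255.6]]
top [[316.7 168.8]
 [333.  168.1]
 [315.  135.6]
 [331.3 134.8]
 [317.8 164.3]
 [332.2 163.6]]
side [[364.  212.1]
 [361.6 231.4]
 [405.1 217.7]
 [403.3 237.2]
 [368.4 209.7]
 [366.3 226.6]]
top [315 130  18  24 301] [323.8 143.9]
[[314.5 130.7]
 [330.9 129.6]
 [332.5 152.8]
 [316.1 153.9]]
side [369 215  29  20 447] [383.6 224.4]
[[368.9 230.8]
 [371.4 213.9]
 [398.4 217.9]
 [395.9 234.9]]
```

Run:
```python
from h import *
f=cv2.imread('pics/w6.png').astype(int);b,g,r=f[...,0],f[...,1],f[...,2]
for row in range(196,262,4):
    s=''
    for x in range(240,392,3):
        B,G,Rr=f[row,x]; s+='G' if G-Rr>20 else ('W' if min(B,G,Rr)>190 else ('w' if min(B,G,Rr)>120 else('o' if min(B,G,Rr)>70 else '.')))
    print(row,s)
# handle bar in present side/top pictures, if up at z 324: expected bar ends
P=np.array([[503.5,151,324],[509.5,1,324]]);print(proj('side',P),proj('top',P))
```

```text
196 GGGGGGGGGGGGGGGGwwwoooooooowowwwwwGGGGGGGGGGGGGGGGG
200 GGGGGGGGGGGGGGwwwwwwoooowoowwwwwwwwwGGGGGGGGGGGGGGG
204 GGGGGGGGGGGGowwwwwwwooowowooowoowwwwwGGGGGGGGGGGGGG
208 GGGGGGGGGGGwwwwwwwowwoooowwwowwowwwwwwwGGGGGGGGGGGG
212 GGGGGGGGGGwwwwwwwwowwwwwwwwwwwwowwwwwwwwGGGGGGGGGGo
216 GGGGGGGGGwwwwwwwwwoowwwwwwwwwwoowwwwwwwwoGGGGGGGGGo
220 GGGGGGGG.wwwwwwwwwowwwwwwwwwwwowwwwwwwwww.GGGGGGGow
224 GGGGGG..wwwwwwwwwwwwwwwwwwwwwwowwwwwwwwwwo..GGGGoow
228 GGGGG...wwwwwwwwwwwowwwwwwwwwwowwwwwwwwwww...GGGowW
232 GGGG....wwwwwwwwwwwowwwwwwwwwwowwwwwwwwwww....Gowww
236 GGG.....wwwwwwwwwwwowwwwwwwwwowwwwwwwwwwww.....owww
240 GG......wwwwwwwwwwwwwwwwwwwwwwwwwwwwwwwwww......www
244 G.......wwwwwwwwwwwwwWwWwwwwWwwwwwwwwwwwww.......ww
248 ........wwwwwwwwwwwwwwwWWWWwwwwwwwwwwwwwwo........w
252 .........wwwwwwwwwwwwwwwwwwwwwwwwwwwwwwww..........
256 .........wwwwwwwwwwwwwwwwwwwwwwwwwwwwwwwo..........
260 ..........wwwwwwwwwwwwwwwwwwwwwwwwwwwwww...........
[[345.86064603 125.41614879]
 [336.8057137  187.51467906]] [[280.92649759 182.13564396]
 [336.99320149 179.34983298]]
```

carry_out --pt "0 0 0 -7 0 8 -1" --pt "0 0 0 -18 0 20 -1" --pt "0 0 0 -31 0 35 -1" --pt "0 0 0 -44 0 49 -1" --pt "0 0 0 -57 0 64 -1" --pt "0 0 0 -70 0 78 -1" --pt "0 0 0 -83 0 93 -1" --pt "0 0 0 -96 0 107 -1" --pt "0 0 0 -108 0 120 -1" --pt "0 0 0 -118 0 132 -1" --pt "0 0 0 -124 0 138 -1" --pt "0 0 0 -124 0 138 -1" --pt "0 0 0 -124 0 138 -1"

```text
time_s: 19.45
ee_pos: [653.3, 28.2, 87.9]
ee_rot: [180.0, 45.1, -177.8]
force: [0.0, -0.2, -7.1]
gripper_width: 46.0
gripper_force: 45.0
```

Run:
```python
from path import *
np.set_printoptions(precision=1,suppress=True)
s=state()
print(s['time_s'],s['ee_pos'],s['ee_rot'],s['qpos'],s['force'],s['gripper_width'],s['gripper_force'])
C=tool(2.2,45,'D');c=np.array([640+12.9,27.5+.5,54-11.7]);path(s,[(C,c)])
```

```text
19.45 [653.3  28.2  87.9] [ 180.    45.1 -177.8] [  1.   21.4 126.5 176.   12.9  93. ] [ 0.  -0.2 -7.1] 45.969767513872796 44.95553477900103
MOVE [ 0.   0.1  0.  32.6 -0.2 31.9] -> [652.9  28.   42.3]
    0.5 [  1.   24.  127.6 177.   16.6  92. ] 0.0
    1.0 [  1.   26.7 128.7 177.6  20.4  91.4] 0.0
```

carry_out --pt "0 0 0 5 0 5 -1" --pt "0 0 0 10 0 10 -1" --pt "0 0 0 15 0 15 -1" --pt "0 0 0 20 0 20 -1" --pt "0 0 0 24 0 24 -1" --pt "0 0 0 26 0 26 -1" --pt "0 0 0 28 0 28 -1" --pt "0 0 0 28 0 28 -1"

```text
time_s: 20.25
ee_pos: [654.2, 28.7, 48.8]
ee_rot: [180.0, 45.1, -177.7]
force: [0.3, -0.2, -7.9]
gripper_width: 45.7
gripper_force: 45.0
```

Run:
```python
from path import *
np.set_printoptions(precision=2,suppress=True)
s=state()
print(s['time_s'],s['ee_pos'],s['ee_rot'],s['force'],s['gripper_width'])
```

```text
20.25 [654.16  28.69  48.75] [ 179.98   45.14 -177.74] [ 0.26 -0.22 -7.85] 45.669950230847704
```

carry_out --pt "0 0 0 1 0 1 -1" --pt "0 0 0 2 0 2 -1" --pt "0 0 0 2.5 0 2.5 -1" --pt "0 0 0 3 0 3 -1" --pt "0 0 0 3.5 0 3.5 -1" --pt "0 0 0 3.5 0 3.5 -1"

```text
time_s: 20.85
ee_pos: [654.3, 28.7, 44.2]
ee_rot: [180.0, 45.2, -177.7]
force: [0.3, 0.8, -8.1]
gripper_width: 45.8
gripper_force: 45.0
```

carry_out --pt "0 0 0 0.3 0 0.3 -1" --pt "0 0 0 0.6 0 0.6 -1" --pt "0 0 0 0.9 0 0.9 -1" --pt "0 0 0 1 0 1 -1" --pt "0 0 0 1 0 1 -1"

```text
time_s: 21.35
ee_pos: [654.5, 28.8, 43.2]
ee_rot: [180.0, 45.2, -177.7]
force: [-0.2, 1.0, -6.2]
gripper_width: 46.1
gripper_force: 45.0
```

carry_out --pt "0 0 0 0.3 0 0.3 -1" --pt "0 0 0 0.6 0 0.6 -1" --pt "0 0 0 0.8 0 0.8 -1" --pt "0 0 0 0.8 0 0.8 -1"

```text
time_s: 21.75
ee_pos: [654.8, 28.9, 42.8]
ee_rot: [180.0, 45.3, -177.7]
force: [-4.3, 2.9, 1.4]
gripper_width: 45.5
gripper_force: 45.0
```

carry_out --pt "0 0 0 0.3 0 0.3 -1" --pt "0 0 0 0.6 0 0.6 -1" --pt "0 0 0 0.8 0 0.8 -1" --pt "0 0 0 0.8 0 0.8 -1"

```text
time_s: 22.15
ee_pos: [654.9, 28.9, 42.7]
ee_rot: [179.9, 45.4, -177.8]
force: [-8.1, 3.0, 8.0]
gripper_width: 45.8
gripper_force: 45.0
```

carry_out --pt "0 0 0 -0.5 0 -0.5 -1" --pt "0 0 0 -0.8 0 -0.8 -1" --pt "0 0 0 -0.8 0 -0.8 0.1" --pt "0 0 0 -0.8 0 -0.8 0.2" --pt "0 0 0 -0.8 0 -0.8 0.5" --pt "0 0 0 -0.8 0 -0.8 0.5" --pt "0 0 0 -0.8 0 -0.8 0.5"

```text
time_s: 22.85
ee_pos: [654.6, 28.5, 41.9]
ee_rot: [180.0, 45.2, -177.7]
force: [1.0, -0.2, -0.3]
gripper_width: 68.3
gripper_force: 0.0
```

Run:
```python
from path import *
np.set_printoptions(precision=1,suppress=True)
s=state();f=grab_frame('wrist');cv2.imwrite('pics/w7.png',f[:,:,::-1])
print(s['time_s'],s['ee_pos'],s['ee_rot'],s['force'],s['gripper_width'])
C=tool(2.2,45,'D');p=s['ee_pos']
path(s,[(C,p-[230,8,-150])])
fr=np.array([640+1,27.8,54]);print('expected shaft front end px',proj('wrist',[fr-[60,2.3,0],fr-[30,1,0]],s))
f=f.astype(int)
for row in range(150,262,6):
    t=''
    for x in range(240,392,3):
        r,g,b=f[row,x];t+='G' if g-r>20 else ('W' if min(b,g,r)>190 else ('w' if min(b,g,r)>120 else('o' if min(b,g,r)>70 else '.')))
    print(row,t)
```

```text
22.85 [654.6  28.5  41.9] [ 180.    45.2 -177.7] [ 1.  -0.2 -0.3] 68.31161727357896
MOVE [   0.1    0.2    0.    55.6    1.1 -269. ] -> [424.6  20.5 191.9]
    0.5 [  0.7  10.3 138.2 175.4  13.7  93.4] 0.0
    0.875 [ -0.3  -5.1 141.8 133.5   2.8 134.7] 0.8
    1.0 [ -0.7 -10.3 144.2 121.4   2.8 146.6] 7.8
expected shaft front end px [[315.9 203.2]
 [315.7 235.7]]
150 GGGGGwWWWWWwwwwwwwwwwwwwwwwwwwwwwwwwwwwwWWWWWwGGGGG
156 GGGGGGWWWWWwwwwwwwwwwwwwwwwwwwwwwwwwwwwwWWWWWGGGGGG
162 GGGGGGWWWWWwwwwwwwwwwwwwwwwwwwwwwwwwwwwwWWWWwGGGGGG
168 GGGGGGGWWWwwwwwwwwwwwwwwwwwwwwwwwwwwwwwwWWWWGGGGGGG
174 GGGGGGGwWWwwwwwwwwwwwwwwwwwwwwwwwwwwwwwwwWWGGGGGGGG
180 GGGGGGGGWWwwwwwwwwwwwwwwwwwwwwwwwwwwwwwwwWWGGGGGGGG
186 GGGGGGGGWWwwwwwwwwwwwwwwwwwwwwwwwwwwwwwwwWGGGGGGGGG
192 GGGGGGGGGWWWWWWWwwwwwwwwwwwwwwwwwwwWWWWWWwGGGGGGGGG
198 GGGGGGGGGWWWWWwwwwwwwwwwwwwwwwwwwwwwwWWWWGGGGGGGGGG
204 GGGGGGGGGGWWwwwwwwwwwwwwwwwwwwwwwwwwwwwWwGGGGGGGGGG
210 GGGGGGGGGwwwwwwwwwwwwwwwwwwwwwwwwwwwwwwwwwGGGGGGGGG
216 GGGGGGGGGwwwwwwwwwwwwwwwwwwwwwwwwWWwwwwwwwwGGGGGGGG
222 G....GGGGWWwwwwwwwwwwwwwwwwwwwwwwWWWWwwwwwGGG....GG
228 ......GGGwWWwwwwwwwwwwwwwwwwwwwwwwwWWWWwwwGG.......
234 ......GGwwwwWwWwwwwwwwwwwwwwwwwwwwwwwWwwwWGG.......
240 ......GGwwwwwWWwwwwwwwwwwwwwwwWwwwwwwwwwwWGG.......
246 ......GGGwwwwwWwwwwwwWWWWWWWWWWwwwwwwwwwwwGG.......
252 ......GGGwwwwWWwwwwwwwwwwwwwwWWWwwwwwwwwwwGG.......
258 ......WWWWwwwwwwwwwwwwwwwwwwwwwwwwwwwwwwwWWW.......
```

carry_out --pt "0 0 0 0 0 -8 0.5" --pt "0 0 0 0 0 -20 0.5" --pt "0 0 0 0 0 -35 0.5" --pt "0 0 0 0 0 -50 0.5" --pt "0 0 0 0 0 -60 0.5" --pt "0 0 0 14 0 -74 0.5" --pt "0 0 0 28 0 -88 0.5" --pt "0 0 0 46 0 -106 0.5" --pt "0 0 0 64 0 -124 0.5" --pt "0 0 0 82 0 -142 0.5" --pt "0 0 0 95 0 -155 0.5" --pt "0 0 0 100 0 -160 0.5" --pt "0 0 0 100 0 -160 0.5"

```text
time_s: 24.2
ee_pos: [469.8, 21.3, 83.9]
ee_rot: [180.0, 45.2, -177.7]
force: [-0.1, -0.9, -0.6]
gripper_width: 68.4
gripper_force: 0.0
```

Run:
```python
from path import *
np.set_printoptions(precision=1,suppress=True)
s=state();print(s['time_s'],s['ee_pos'],s['ee_rot'],s['qpos'],s['force'],s['gripper_width'])
H=htool(30,40);h=np.array([507,58.8,324.2])+19*H[:,2]
H2=htool(30,40,2.2,-1)
Rz=lambda a:Ro.from_euler('z',a,degrees=True).as_matrix()
R0=R(s['ee_rot'])
for n,way in(('A',[(H,h-127*H[:,2])]),('B',[(R0@Rz(-90),s['ee_pos']+[-60,-120,60]),(H,h-127*H[:,2]),(H,h)]),('C',[(H2,h-127*H2[:,2])])):
    print(n);path(s,way)
# picture of result
f=grab_frame('side');cv2.imwrite('pics/side8.png',f[:,:,::-1])
```

```text
24.2 [469.8  21.3  83.9] [ 180.    45.2 -177.7] [  0.1  11.1 149.  176.3  25.3  91.8] [-0.1 -0.9 -0.6] 68.39574785049163
A
MOVE [ -17.4   15.3   88.7 -195.4   -2.4 -242.8] -> [435.4  17.4 393.6]
    0.25 [ -1.3  -2.3 142.4 142.7   6.2 146.6] 11.6
    0.375 [  1.   -6.9 141.4 155.9   2.8 146.6] 28.6
    0.5 [  1.8 -10.9 141.3 168.    2.8 146.6] 45.3
    0.625 [  2.6 -14.7 140.8 180.5   2.8 146.6] 57.6
    0.75 [  3.5 -18.2 140.  193.2   2.8 146.6] 64.0
    0.875 [  4.3 -21.4 138.8 206.1   2.8 146.6] 63.6
    1.0 [  5.9 -24.5 136.7 257.1   2.8 108.5] 67.1
B
MOVE [  -0.    -0.   -90.     3.  -117.5  -88.2] -> [409.8 -98.7 143.9]
    0.5 [-16.6   3.4 148.8 139.1  20.5  70.5] 0.0
    1.0 [-35.4  -2.3 146.   94.7  25.8  56.2] 0.0
MOVE [ -32.6   -2.   176.8 -115.1 -198.4 -154.6] -> [435.4  17.4 393.6]
    0.25 [-31.6  -9.3 135.5  53.7  32.5 146.6] 8.7
    0.375 [-39.4  -9.2 137.8  68.5  41.6 146.6] 37.0
    0.5 [-41.9  -9.  143.3  86.4  45.6 146.6] 67.0
    0.625 [ -4.  -18.2 141.9 142.1   2.8 146.6] 82.2
    0.75 [ -0.7 -20.4 140.8 168.1   2.8 146.6] 92.6
    0.875 [  2.4 -22.5 139.3 194.    2.8 146.6] 83.2
    1.0 [  5.9 -24.5 136.7 257.1   2.8 108.5] 67.1
MOVE [  0.   0.   0.  -0.   0. 127.] -> [519.6  66.1 312. ]
    0.125 [  6.3 -22.6 136.3 257.1   2.8 108.6] 62.8
    0.25 [  6.8 -20.8 135.8 257.1   2.8 108.7] 58.6
    0.375 [  7.3 -19.  135.2 257.1   2.8 108.8] 55.1
    0.5 [  7.7 -17.1 134.7 257.1   2.8 108.9] 54.3
    0.625 [  8.2 -15.2 134.1 257.1   2.8 108.9] 53.6
    0.75 [  8.6 -13.4 133.4 257.1   2.8 109. ] 52.9
    0.875 [  9.  -11.5 132.7 257.1   2.8 109.1] 52.3
    1.0 [  9.4  -9.6 132.  257.1   2.8 109.2] 51.7
C
MOVE [ -15.4  -17.4  -89.1 -195.4   -2.4 -242.8] -> [435.4  17.4 393.6]
    0.5 [-17.1 -10.8 137.9  75.7  25.5 138.1] 0.0
    1.0 [-30.3 -16.4 116.6  49.7  60.8 120.4] 0.0
```

Run:
```python
from path import *
np.set_printoptions(precision=1,suppress=True)
s=state();R0=R(s['ee_rot'])
H2=htool(30,40,2.2,-1);h=np.array([507,58.8,324.2])+19*H2[:,2]
rv=Ro.from_matrix(R0.T@H2).as_rotvec();Rm=R0@Ro.from_rotvec(.5*rv).as_matrix()
path(s,[(Rm,s['ee_pos']+[-65,-25,155]),(H2,h-127*H2[:,2]),(H2,h),(H2,h-[0,0,260])],4)
print('mid shift',R0.T@[-65,-25,155])
```

```text
MOVE [  -7.7   -8.7  -44.5  -63.7  -22.4 -155.9] -> [406.1  -3.7 239.3]
    0.5 [-11.9  -3.9 147.  123.1  18.2 113.8] 0.0
    1.0 [-29.1 -15.3 140.5  70.3  35.4 136. ] 0.0
MOVE [  -7.7   -8.7  -44.5 -121.8  -72.6  -70.8] -> [435.4  17.4 393.6]
    0.5 [-31.1 -17.2 129.3  57.3  48.7 130.1] 0.0
    1.0 [-30.3 -16.4 116.6  49.7  60.8 120.4] 0.0
MOVE [  0.   0.   0.   0.  -0. 127.] -> [519.6  66.1 312. ]
    0.5 [-21.3 -11.8 119.5  52.   49.3 120.1] 0.0
    1.0 [-14.1  -6.1 121.4  57.   39.4 116.9] 0.0
MOVE [  0.    0.    0.   63.9 188.6 167.1] -> [519.6  66.1  52. ]
    0.5 [-14.1   4.9 134.4  89.7  32.2  77.2] 0.0
    1.0 [-14.1  24.1 143.9 127.2  42.   31.2] 0.0
mid shift [ -63.7  -22.4 -155.9]
```

carry_out --pt "-1.3 -1.5 -7.4 -11 -4 -26 0.3" --pt "-2.6 -2.9 -14.8 -21 -7 -52 0" --pt "-3.9 -4.4 -22.2 -32 -11 -78 -0.34" --pt "-5.1 -5.8 -29.6 -42 -15 -104 -0.34" --pt "-6.4 -7.2 -37 -53 -19 -130 -0.34" --pt "-7.7 -8.7 -44.5 -64 -22 -156 -0.34" --pt "-9 -10.1 -52 -86 -19 -170 -0.34" --pt "-10.3 -11.6 -59 -108 -16 -185 -0.34" --pt "-11.6 -13 -67 -130 -12 -200 -0.34" --pt "-12.8 -14.5 -74 -152 -9 -214 -0.34" --pt "-14.1 -16 -82 -174 -6 -229 -0.34" --pt "-15.4 -17.4 -89.1 -195 -2.4 -243 -0.34" --pt "-15.4 -17.4 -89.1 -195 -2.4 -243 -0.34" --pt "-15.4 -17.4 -89.1 -195 -2.4 -243 -0.34" --pt "-15.4 -17.4 -89.1 -195 -2.4 -243 -0.34"

```text
time_s: 25.75
ee_pos: [436.6, 16.8, 394.3]
ee_rot: [-131.5, 14.0, -72.1]
force: [-0.5, -0.3, -1.0]
gripper_width: 30.0
gripper_force: 0.0
```

Run:
```python
from path import *
np.set_printoptions(precision=1,suppress=True)
s=state();print(s['time_s'],s['ee_pos'],s['ee_rot'],s['qpos'],s['force'],s['gripper_width'])
H2=htool(30,40,2.2,-1);h=np.array([507,58.8,324.2])+19*H2[:,2]
path(s,[(H2,h)],4)
f=grab_frame('wrist');g=cv2.cvtColor(f,cv2.COLOR_RGB2GRAY);cv2.imwrite('pics/w9.png',f[:,:,::-1])
P=proj('wrist',[[503.5,151,324.3],[507,58.8,324.3],[509.5,2,324.3]],s);print(P)
for r in (180,200,220): print(r,g[r,280:350:2])
```

```text
25.75 [436.6  16.8 394.3] [-131.5   14.   -72.1] [-30.3 -16.1 116.3  49.6  60.9 120.2] [-0.5 -0.3 -1. ] 30.0465002422969
MOVE [  0.1   0.    0.3  -0.8   1.2 126.9] -> [519.6  66.1 312. ]
    0.5 [-21.3 -11.7 119.4  52.   49.3 120. ] 0.0
    1.0 [-14.1  -6.1 121.4  57.   39.4 116.9] 0.0
[[314.8 268.6]
 [315.6 202.5]
 [316.  147.3]]
180 [167 168 123 103 104  92  91  88  91 178 171 169 229 226 111 122 117 114
 104  94  74  60  75  90  92 115 165 183 185 182 182 183 180 182 178]
200 [ 91  90 100 106 105  96  89  91  85 130 164 189 232 225 116 120 120 112
 100  90  68  68 185 183 180 183 184 180 185 185 185 184 181 186 183]
220 [ 54 104 160 103 104 103  87  88  89 109 174 173 226 233 114 122 117 110
  99  79  63 105 182 185 186 184 183 183 186 183 181 182 172  69  54]
```

The bar's centre is at column 315, as predicted. Advancing, gripping and lowering.

carry_out --pt "0 0 0 0 0 30 -0.34" --pt "0 0 0 0 0.5 60 -0.34" --pt "0 0 0 0 1 85 -0.34" --pt "0 0 0 -0.5 1 105 -0.34" --pt "0 0 0 -0.5 1 117 -0.34" --pt "0 0 0 -0.5 1 125 -0.34" --pt "0 0 0 -0.5 1 125 -0.34" --pt "0 0 0 -0.5 1 125 -1" --pt "0 0 0 -0.5 1 125 -1" --pt "0 0 0 -0.5 1 125 -1" --pt "0 0 0 -0.5 1 125 -1" --pt "0 0 0 -0.5 1 125 -1" --force 50

```text
time_s: 27.0
ee_pos: [518.2, 65.4, 313.3]
ee_rot: [-131.5, 14.2, -72.3]
force: [1.4, -0.8, 3.3]
gripper_width: 15.2
gripper_force: 50.0
```

Run:
```python
from path import *
np.set_printoptions(precision=3,suppress=True)
s=state();print(s['time_s'],s['ee_pos'],s['ee_rot'],s['force'],s['gripper_width'])
R0=R(s['ee_rot']);print('grasp',s['ee_pos']-19*R0[:,2],'down in tool',R0.T@[0,0,-1])
```

```text
27.0 [518.156  65.44  313.287] [-131.474   14.232  -72.318] [ 1.386 -0.822  3.347] 15.169533654456377
grasp [505.532  58.168 325.485] down in tool [0.246 0.726 0.642]
```

carry_out --pt "0 0 0 1.2 3.6 3.2 -1" --pt "0 0 0 3.7 10.9 9.6 -1" --pt "0 0 0 7.4 21.8 19.3 -1" --pt "0 0 0 11.1 32.7 28.9 -1" --pt "0 0 0 14.8 43.6 38.5 -1" --pt "0 0 0 18.5 54.5 48.2 -1" --pt "0 0 0 22.1 65.3 57.8 -1" --pt "0 0 0 25.8 76.2 67.4 -1" --pt "0 0 0 29.5 87.1 77 -1" --pt "0 0 0 33.2 98 86.7 -1" --pt "0 0 0 36.9 108.9 96.3 -1" --pt "0 0 0 40.6 119.8 105.9 -1" --pt "0 0 0 44.3 130.7 115.6 -1" --pt "0 0 0 48 141.6 125.2 -1" --pt "0 0 0 51.7 152.5 134.8 -1" --pt "0 0 0 55.4 163.4 144.5 -1" --pt "0 0 0 59 174.2 154.1 -1" --pt "0 0 0 61.5 181.5 160.5 -1" --pt "0 0 0 61.5 181.5 160.5 -1"

```text
time_s: 28.9
ee_pos: [518.0, 65.4, 60.8]
ee_rot: [-131.7, 14.3, -72.3]
force: [11.7, 5.7, -12.0]
gripper_width: 14.9
gripper_force: 50.0
```

Run:
```python
from path import *
np.set_printoptions(precision=3,suppress=True)
s=state();print(s['time_s'],s['ee_pos'],s['ee_rot'],s['force'],s['gripper_width'],s['qpos'])
R0=R(s['ee_rot']);print('grasp',s['ee_pos']-19*R0[:,2],'down in tool',R0.T@[0,0,-1])
```

```text
28.9 [518.043  65.426  60.761] [-131.684   14.312  -72.349] [ 11.677   5.705 -11.998] 14.92395949800984 [-14.229  22.357 143.531 124.985  40.678  34.004]
grasp [505.469  58.147  73.005] down in tool [0.247 0.724 0.644]
```

carry_out --pt "0 0 0 0.5 1.5 1.3 -1" --pt "0 0 0 1 2.9 2.6 -1" --pt "0 0 0 1.5 4.4 3.9 -1" --pt "0 0 0 2 5.8 5.2 -1" --pt "0 0 0 2.5 7.2 6.4 -1" --pt "0 0 0 2.5 7.2 6.4 -1"

```text
time_s: 29.5
ee_pos: [518.2, 65.5, 53.4]
ee_rot: [-131.4, 14.3, -72.3]
force: [0.7, -3.8, 9.1]
gripper_width: 15.0
gripper_force: 50.0
```

carry_out --pt "0 0 0 0.3 0.7 0.6 -1" --pt "0 0 0 0.5 1.5 1.3 -1" --pt "0 0 0 0.7 2.2 1.9 -1" --pt "0 0 0 0.7 2.2 1.9 -1"

```text
time_s: 29.9
ee_pos: [518.3, 65.6, 53.4]
ee_rot: [-131.0, 14.3, -72.3]
force: [-14.3, -15.1, 32.5]
gripper_width: 15.3
gripper_force: 50.0
```

carry_out --pt "0 0 0 -0.3 -1 -0.9 -1" --pt "0 0 0 -0.6 -1.8 -1.6 -1" --pt "0 0 0 -0.6 -1.8 -1.6 -1"

```text
time_s: 30.2
ee_pos: [518.2, 65.5, 53.4]
ee_rot: [-131.3, 14.2, -72.3]
force: [-0.7, -6.3, 11.7]
gripper_width: 15.2
gripper_force: 50.0
```

carry_out --pt "0 0 0 0 0 0 -0.34" --pt "0 0 0 0 0 0 -0.34" --pt "0 0 0 0 0 0 -0.34" --pt "0 0 0 0 0 0 -0.34" --pt "0 0 0 0 0 -10 -0.34" --pt "0 0 0 0 0 -25 -0.34" --pt "0 0 0 0 0 -50 -0.34" --pt "0 0 0 0 0 -80 -0.34" --pt "0 0 0 0 0 -100 -0.34" --pt "0 0 0 0 0 -100 -0.34" --pt "0 0 0 0 0 -100 -0.34"

```text
time_s: 31.3
ee_pos: [451.1, 27.2, 116.0]
ee_rot: [-131.6, 14.2, -72.3]
force: [0.6, 0.2, -0.5]
gripper_width: 29.7
gripper_force: 0.0
```

Run:
```python
from path import *
np.set_printoptions(precision=1,suppress=True)
s=state();print(s['time_s'],s['ee_pos'],s['force'],s['gripper_width'],s['qpos'])
f=grab_frame('wrist');t=grab_frame('top');cv2.imwrite('pics/w10.png',f[:,:,::-1]);cv2.imwrite('pics/top10.png',t[:,:,::-1])
g=cv2.cvtColor(f,cv2.COLOR_RGB2GRAY)
for z in(64,67,72): print('bar px if z=',z,proj('wrist',[[507,58.8,z],[509,20,z]],s))
for r in (150,165,180,195): print(r,g[r,270:350:2])
sd=grab_frame('side');cv2.imwrite('pics/side10.png',sd[:,:,::-1])
# change in side view, around rotors and bystanders
a=cv2.imread('pics/side0.png').astype(int);b=sd[:,:,::-1].astype(int);d=np.abs(a-b).max(2)
m=(d>60).astype(np.uint8);k,l,st,c=cv2.connectedComponentsWithStats(cv2.morphologyEx(m,cv2.MORPH_CLOSE,np.ones((5,5))))
print([tuple(x) for x in st[1:] if x[4]>40])
# dark core in empty cradle, side view
P=np.array([[641,27.8,54],[581,25.5,54],[701,30.1,54]]);print('expected rotor px side',proj('side',P),'top',proj('top',P))
gs=cv2.cvtColor(sd,cv2.COLOR_RGB2GRAY)
for y in range(204,240,3): print(y,gs[y,360:416:2])
```

```text
31.3 [451.1  27.2 116. ] [ 0.6  0.2 -0.5] 29.70457981519269 [-26.5  10.  146.  101.   40.6  50.2]
bar px if z= 64 [[312.6 209.3]
 [312.  169.6]]
bar px if z= 67 [[310.  210.8]
 [309.2 170.9]]
bar px if z= 72 [[305.6 213.3]
 [304.5 173.2]]
150 [ 63  59  69  95 138 140 116 111 119 119 118 114 117 113 108 103  87  64
  59  59  65  60  60  57  63  55 118 139 116  71  73  65 150 201 198 196
 196 198 199 202]
165 [143 142 142 145 143 144 146 144 145 120 112 109 134 149 172 237 140 119
 122 119 115 110 102  87  70  59 119 145 109  76  67  80 199 198 195 201
 200 198 202 204]
180 [175 156 140 140 129 113 125 143 143 142 108 108 111 132 172 237 183 121
 123 120 115 106  98  85  68  55 131 139  91  75  71 151 197 202 196 201
 208 209 201 200]
195 [175 177 176 175 173 174 194 209 162 172 173 232 214 146 172 233 218 122
 125 124 112 108  98  82  65  56 143 139  84  72  66 182 203 206 208 204
 201 205 205 183]
[(np.int32(0), np.int32(0), np.int32(197), np.int32(149), np.int32(12599)), (np.int32(0), np.int32(108), np.int32(141), np.int32(292), np.int32(13670)), (np.int32(180), np.int32(157), np.in
[... 1483 characters left out ...]
 97  95  54  59  65 168 143  64  73  72  79  75  77  82  81 124
 188 143 142 131 123  98  89  95  94  96]
225 [ 29  64 101 102 118 139 117 163  45  54  60  67  60  62  65  65  52 151
 180 122 134 148 160 166  84  93  93  95]
228 [ 21 106  95  81  61 156 137  70  10  19  26  30  34  31  33  35  40 162
 136  96 146 142  50  67  92  95  95  91]
231 [ 65 123  99  98 103 156 119 133 131 135 137 141 143 147 136 101  36  66
 188 124 105 127  37  98  92  91  94  91]
234 [ 38  45  96  97  94  96  97  99  98  93  96  94  93  92 102 117 130 131
 193  91 102 191  84  87  94  97  91  93]
237 [ 59  52 104  99  99  97  99  96 100  96  98  98  98  95  95  95  96  95
  92  95  93  93  95  97  92  95  90  92]
```

The guard's bar is at z≈64, so it is fully down. The rotor sits in the empty cradle and the rest is empty. Otherwise only the arm and shadow pixels changed. Handing in.

```bash
python3 -c "
from workcell import workorder
print(workorder.job_done())"
```

```text
the job is handed in; nothing more can be done
None
```

I raised the guard to its stop, set the rotor in the empty cradle, pulled the guard fully down again and handed the job in at about 31 s of the 72 s allowed; the final images show nothing else disturbed, but no verdict came back.

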